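Close an air-filter housing: hook the cover, swing it shut, clip it

ROBOT

A 7-joint arm with a two-finger parallel gripper is mounted at the origin on the work surface. World frame = base frame: x ahead of the robot, y to its left, z up, the work surface at z = 0. Lengths are in m, angles in degrees, forces in N, time in s.
With the tool pointing down it reaches from about 0.425 to 0.875 m from the base axis. Payload 4.7 kg.
Tool frame: the origin (TCP) lies midway between the tips of the shut fingers; the grasp point (between the pads) lies 19 mm behind it; y points along the fingers, x is the direction in which the jaws open and shut, and the axes are right-handed (so a half turn about y gives the same grasp; the last joint's range is limited). The gripper opens to 87 mm and grips with 3 to 60 N. Pads are 19 mm wide; open, the fingers measure 117 mm over their backs; the gripper's body (75 mm by 190 mm) begins 51 mm behind the grasp point.
Start: joints at [66.01, 18.392, -4.016, 83.108, 1.295, 78.541, -3.26], TCP at [0.273, -0.59, 0.223] pointing down, gripper open.
Joint ranges: [-163.93, 163.93], [-17.29, 119.83], [-79.2, 71.16], [3.27, 140.29], [-89.18, 269.18], [5.43, 117.66], [-154.24, 154.24]. Speed limits (degrees/s): [147.25, 147.25, 180, 180, 180, 180, 180].

INTERFACE

Orientations are given as [roll, pitch, yaw] about the fixed x, y, z axes, in that order (R = Rz(yaw) Ry(pitch) Rx(roll)).
In Python, from cell import env gives the robot as it stands.
- The arm moves only by the tool carry_out, never from a script. Its argument "targets" is a list of rows, each a list of 2 entries, a list of its own where there are three numbers: the shift along the tool's x, y, z in mm, then the turn, a rotation vector about the tool's x, y, z in degrees. A call has 1 to 12 rows; each row shifts and turns the commanded pose from where the row before left it, along the tool's axes as they then stand; what a row does not reach is not made up. A row lasts 1/10 s, in which the tool goes at most 50 mm and 8.59 degrees, less where a joint would pass 70% of its speed; a pose out of reach is approached as far as the arm can. A call with a gripper value outside its range is refused whole. "jaw" is the opening, from 0 (shut) to 1 (fully open), set as the call begins (left out, the last holds). The fingers move at their own pace and stop on an object; "squeeze" is the grip in N (left out, the last holds). Time passes only in rows, so rows that do not move let the fingers close. It gives the time, the measured TCP pose, the force and the opening at its end, in the units of the state.
- env.get_obs(): the state, without advancing time (a new reading comes with each control period).
- env.read_camera(name): name is "side" or "top" or "wrist"; returns the picture (420x560x3 uint8, red, green, blue); there is no depth.
- env.get_calibration(name): a dict with "fx", "fy", "cx", "cy" (pixels), "R" (3x3) and "t" (3): a world point X has camera coordinates R X + t; the wrist camera has in their place "hand_eye" (4x4, takes a point from camera to tool coordinates, whose origin is the TCP and whose axes are the tool frame's). Camera axes: x right, y down, z forward; pixel columns grow to the right and rows downward; lengths in m; the calibration is good to about 2 mm. A picture is of the moment at which its call begins: read the wrist's pose just before it. get_calibration takes no time and is no camera call.
- env.sign_off(): hands the job in, once; it reports no verdict.
Trained networks look in the newest picture that a camera, given by its name, has taken for a name from the list of things; names that differ only in an ending like _2 or _b are one class to them, and where a whole thing is asked for, a point or a joint stands for the part that bears it (a point fixed in the world has none). Each returns a list of dicts, best first, with "p" (0 to 1); they miss things now and then, are a little off and sometimes report something else, mostly with a low value. They report only what shows in the picture. A call takes as long as a camera call.
- env.outline_of(camera, label): "mask" (420x560 bool, what is visible of it) and "xy" ([column, row] in pixels, amid what is visible of it).
The state is a dict: "time_s": time; "qpos": joint angles; "joint_velocities": joint speeds; "effort": joint torques, N m; "tool_pos": TCP position; "tool_rot": TCP orientation; "force": force on the tool from outside, world axes, zero at the start; "wrist_torque": the same for the moment, N m; "grip_width": finger opening in m.
Only numpy, scipy, OpenCV 4.12 (cv2) and the standard library are available. Lean on these libraries where they do the work, as an engineer would, in place of code of your own. Each camera call takes 0.05 s, during which the arm holds its last target.

TASK

The new filter is in the housing: put the cover back on. Tuck both lips of the cover's lower edge under the two ledges while its top edge is still raised, then, keeping hold of it, swing the top edge down until the cover lies flush all round - do not let it drop shut - and last close the spring clip fully over the upper edge and let go. Leave the other things on the bench where they are.

Things in the scene. Friction and masses are not known exactly. Their poses are not given: they have to be found in the camera images.
- housing: Dark grey plastic filter housing, fixed on a steel bracket. Its open mouth faces up, leaning 20 degrees back to the robot's side. Origin: mouth centre, level with the flange top, 100 mm over the bench. x: up-slope (20 degrees above level) from the lower edge, nearer the robot, to the upper edge; y: along the lower edge; z: square out of the mouth. A 42 mm inlet stub stands out at the +y side to y = 114.
- flange_edge (a point): Middle of the flange's lower edge, housing (-66, 0, 0) mm. The flat flange (top z = 0) spans x -66 to 72, y -86 to 86; the new filter element lies inside it just below the top. Beyond this edge are two pockets for the cover's lips. A lip slopes down into its pocket between this edge and the ledge; the cover can then be swung about this edge.
- ledge_left (a point): Middle of the inner lower edge of the ledge at the +y side, housing (-77, 52, 7.5) mm. The ledge spans x -94 to -77, z 7.5 to 12. Pocket under it: x -88 (stop wall) to -66 (flange), floor z = -12, 44 mm clear in y between side cheeks whose tops are at z = 8. The lip's tip must end at least 4 mm under the ledge.
- ledge_right (a point): The same at the -y side, housing (-77, -52, 7.5) mm.
- cover: Black plastic cover, loose, 0.3 to 0.5 kg, lying flat, outer face up, lips roughly towards the robot. Origin: centre of its underside (bottom of the skirt). x: from the lips' edge to the upper edge; y along the lips' edge; z out of the outer face. Plate x -68 to 80, y -94 to 94, z 12 to 17 mm. Fitted, it lies on the flange, axes parallel, origin at about (0, 0, -12) mm in the housing's frame.
- upper_edge (a point): Middle of the cover's upper edge, cover (80, 0, 12) mm. Below the plate a skirt (z 0 to 12) runs along this edge (5 mm thick, x 75 to 80) and both sides (4 mm thick, inside faces y = +-90, from x = -66), none at the lips' edge. Fitted, it goes round the outside of the flange with 3 to 4 mm play.
- lip_left (a point): Middle of the tip of the lip at the cover's +y side, cover (-87, 52, 14) mm. Each lip is 34 mm wide, 4 mm thick (z 12 to 16) and sticks out from the plate's edge at x = -68 to x = -87.
- lip_right (a point): The same on the lip at the -y side, cover (-87, -52, 14) mm.
- grip (a point): Point inside the raised duct on the cover's outer face, cover (2, 0, 40) mm; good to pinch and hold the cover by. The duct is flat-sided, 40 mm wide (y -20 to 20), x -52 to 56, z 17 (plate) to 53 mm.
- clip (a joint): Steel clip, 40 mm wide, in the middle of the housing's upper wall, on a pin along y at housing x 84, z -24 mm. 0 = closed: it stands along housing z and its hook reaches 18 mm down-slope over the cover's edge. Positive = swung away up-slope and down (rad, to 1.5). Starts open at 0.9 to 1.3, stays where left (0.05 N m friction); 1 to 3 N at its tab shuts it.
- clip_tab (a point): End of the clip's flat thumb tab, 54 mm from the pin and 4 mm outside the clip's plane through the pin. The tab is 40 mm wide (y), 4 mm thick and 22 mm long (32 to 54 mm from the pin). To close, push its outer side, the one away from the cover.
- spanner: Bystander: steel spanner, 170 mm, lying between the two work places; origin under its middle.
- bolt_jar: Bystander: glass jar, 60 mm diameter, 75 mm high; origin at the centre of its underside.
- old_filter: Bystander: the old dirty filter element, 112 x 138 x 32 mm, lying flat; origin at the centre of its underside.
- spray_can: Bystander: spray can, 60 mm diameter, 170 mm high; origin at the centre of its underside.
- oil_bottle: Bystander: grey oil bottle with a black cap, 60 x 105 mm, 216 mm high; origin at the centre of its underside.
- filter_carton: Bystander: closed cardboard filter carton, 150 x 105 x 85 mm; origin at the centre of its underside.
- driver: Bystander: screwdriver, 200 mm, lying; origin under its middle.

How it is judged:
By the outcome, as a careful person would: the job done as asked, in the order asked, and still so for the second after the job is handed in, with the robot touching nothing.
It also fails if it takes over 53 s, if anything falls off the work surface, if the arm or the gripper's body presses on something with over 40 N, if the wrist force passes 120 N, or if a joint passes its speed limit or range.

## Working session

There is one attempt and no reset: what is moved stays moved. The work goes in short steps, Python scripts to look and compute and a tool call to move; the robot and the scene stay as the last step left them, time stands still between calls to the robot, and variables do not carry over. Pictures are saved under pics/ and viewed, and the job is handed in when it is done.

Besides the shell and the picture viewer there is one more tool, called after ">>>" in YAML: its name, and indented under it one key for each argument. carry_out: Moves the arm, as the interface text tells. Its arguments: {"type":"object","properties":{"targets":{"type":"array","items":{"type":"array"}},"jaw":{"type":"number"},"squeeze":{"type":"number"}},"required":["targets"]}

```bash
ls; mkdir -p pics; python3 - <<'E'
from cell import env
import cv2,numpy as np
print(env.get_obs())
for c in ("top","side","wrist"):
    im=env.read_camera(c); cv2.imwrite(f"pics/{c}0.png",im[...,::-1])
    k=env.get_calibration(c); print(c,{a:np.round(b,4).tolist() for a,b in k.items()})
E
```

```text
pics
{'time_s': 0.0, 'qpos': array([66.01356721, 18.43978461, -4.01546624, 83.1744127 ,  1.29429962,
       78.53767544, -3.26033349]), 'joint_velocities': array([ 0.04705975, -0.06768342,  0.03078367,  0.03956948, -0.0768452 ,
        0.09607796,  0.00881259]), 'effort': array([ 4.26322285e-04, -4.91281486e+01, -4.03501410e-01, -3.12525702e+01,
       -6.39788643e-02,  4.38749744e-02,  1.61533899e-04]), 'tool_pos': array([ 0.27232049, -0.58961963,  0.22145753]), 'tool_rot': array([-90.00488671,   0.10667422, -65.20436814]), 'force': array([-0.39873186,  1.07176732,  0.18869346]), 'wrist_torque': array([ 0.02864379,  0.05929077, -0.00252947]), 'grip_width': 0.0871909495892976}
top {'fx': 511.3083, 'fy': 511.3083, 'cx': 273.7564, 'cy': 211.1211, 'R': [[-0.0084, -0.9998, -0.0193], [-0.9938, 0.0104, -0.1106], [0.1108, 0.0182, -0.9937]], 't': [0.0195, 0.5801, 1.505]}
side {'fx': 509.4077, 'fy': 509.4077, 'cx': 281.0552, 'cy': 211.7475, 'R': [[0.9607, -0.2769, 0.0177], [-0.2031, -0.7451, -0.6353], [0.1891, 0.6068, -0.7721]], 't': [-0.5688, 0.1805, 1.661]}
wrist {'fx': 332.3684, 'fy': 332.3684, 'cx': 281.2231, 'cy': 206.9215, 'hand_eye': [[1.0, -0.0008, 0.0005, -0.0002], [-0.0007, -0.2897, 0.9571, -0.1632], [-0.0006, -0.9571, -0.2897, 0.0799], [0.0, 0.0, 0.0, 1.0]]}
```

View pics/top0.png

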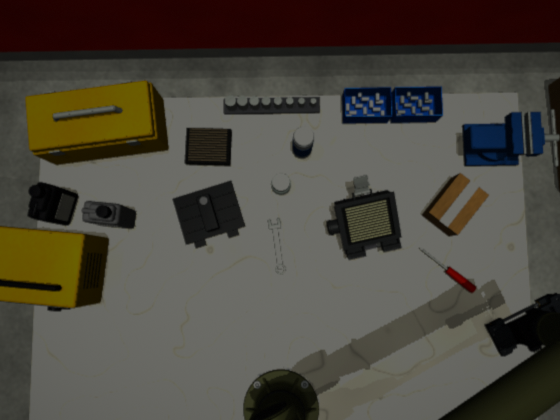

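View pics/side0.png

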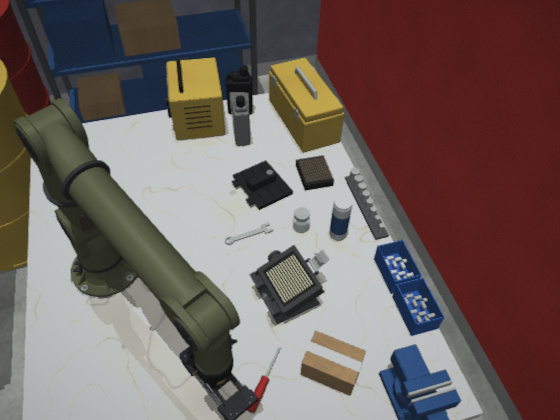

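View pics/wrist0.png

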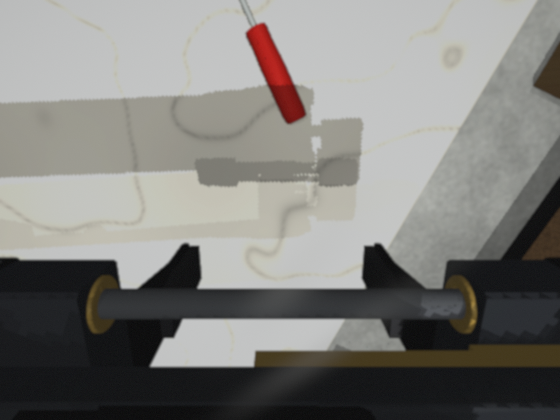

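```bash
cat > h.py <<'E'
import numpy as np,cv2
from scipy.spatial.transform import Rotation as Rn
def cal(c,env):
    k=env.get_calibration(c); return np.array([[k['fx'],0,k['cx']],[0,k['fy'],k['cy']],[0,0,1]]),np.array(k.get('R',np.eye(3))),np.array(k.get('t',[0,0,0]))
def wristcal(env,obs):
    k=env.get_calibration('wrist');K=np.array([[k['fx'],0,k['cx']],[0,k['fy'],k['cy']],[0,0,1]])
    T=np.eye(4);T[:3,:3]=Rn.from_euler('xyz',obs['tool_rot'],degrees=True).as_matrix();T[:3,3]=obs['tool_pos']
    C=np.linalg.inv(T@np.array(k['hand_eye'])); return K,C[:3,:3],C[:3,3]
def proj(P,c):
    K,R,t=c; q=(np.atleast_2d(P)@R.T+t)@K.T; return q[:,:2]/q[:,2:]
def hfr(x,y,yaw):  # housing frame, deg
    # x axis up-slope 20deg above level
    return Rn.from_euler('ZY',[yaw,-20],degrees=True).as_matrix(),np.array([x,y,0.1])
def cfr(x,y,yaw,z=0.): return Rn.from_euler('Z',yaw,degrees=True).as_matrix(),np.array([x,y,z])
E
python3 - <<'E'
from cell import env
import cv2,numpy as np
from h import *
for c in ("top","side"):
    im=cv2.imread(f"pics/{c}0.png")
    for l in ("housing","cover","clip","clip_tab","lip_left","lip_right","grip"):
        r=env.outline_of(c,l)
        for d in r[:2]:
            ys,xs=np.where(d['mask']); print(c,l,round(d['p'],2),np.round(d['xy'],1),d['mask'].sum(),(xs.min(),xs.max(),ys.min(),ys.max()) if len(xs) else '')
        if r and l in("housing","cover"): np.save(f"{c}_{l}.npy",r[0]['mask'])
for c,b in (("top",(160,160,260,260)),("top",(320,165,420,265)),("side",(225,150,305,215)),("side",(240,235,340,325))):
    im=cv2.imread(f"pics/{c}0.png")[b[1]:b[3],b[0]:b[2]]
    im=cv2.resize(im,None,fx=6,fy=6,interpolation=cv2.INTER_CUBIC); im=np.clip(im.astype(float)*1.8,0,255).astype(np.uint8)
    cv2.imwrite(f"pics/z_{c}_{b[0]}.png",im)
print(env.get_obs()['time_s'])
E
```

```text
top housing 0.77 [365.5 220.6] 3887 (np.int64(326), np.int64(400), np.int64(175), np.int64(259))
top cover 0.76 [208.  212.9] 3030 (np.int64(173), np.int64(243), np.int64(183), np.int64(247))
top cover 0.18 [103.6 218.7] 1209 (np.int64(82), np.int64(135), np.int64(201), np.int64(228))
top clip 0.76 [357.2 184.5] 283 (np.int64(352), np.int64(369), np.int64(175), np.int64(195))
top clip_tab 0.72 [361.2 185.6] 261 (np.int64(353), np.int64(368), np.int64(176), np.int64(194))
top clip_tab 0.24 [211.3 212.2] 3159 (np.int64(173), np.int64(244), np.int64(182), np.int64(247))
top lip_left 0.73 [207.8 208.2] 3163 (np.int64(173), np.int64(244), np.int64(181), np.int64(248))
top lip_left 0.39 [303.2 139.6] 590 (np.int64(292), np.int64(313), np.int64(127), np.int64(159))
top lip_right 0.73 [208.7 212.2] 3171 (np.int64(173), np.int64(244), np.int64(181), np.int64(248))
top lip_right 0.44 [360.  185.6] 256 (np.int64(353), np.int64(368), np.int64(176), np.int64(195))
top grip 0.58 [207.1 215.5] 3155 (np.int64(173), np.int64(244), np.int64(181), np.int64(247))
side housing 0.83 [287.4 281. ] 3248 (np
[... 328 characters left out ...]
), np.int64(411))
side clip 0.56 [318.1 259.9] 222 (np.int64(310), np.int64(328), np.int64(251), np.int64(270))
side clip_tab 0.54 [322.2 260.2] 235 (np.int64(309), np.int64(329), np.int64(250), np.int64(270))
side clip_tab 0.39 [286.7 278.1] 3223 (np.int64(251), np.int64(327), np.int64(246), np.int64(315))
side lip_left 0.97 [263.9 183.3] 1652 (np.int64(234), np.int64(292), np.int64(160), np.int64(208))
side lip_right 0.6 [262.8 183.4] 1694 (np.int64(233), np.int64(292), np.int64(160), np.int64(208))
side grip 0.77 [262.4 184.3] 1712 (np.int64(234), np.int64(292), np.int64(160), np.int64(208))
side grip 0.38 [320.  263.4] 205 (np.int64(310), np.int64(327), np.int64(252), np.int64(270))
0.85
```

View zooms.

View pics/z_top_160.png

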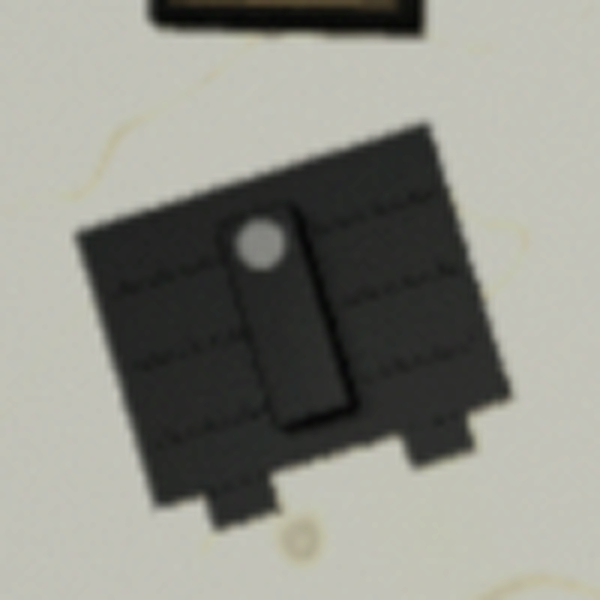

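View pics/z_top_320.png

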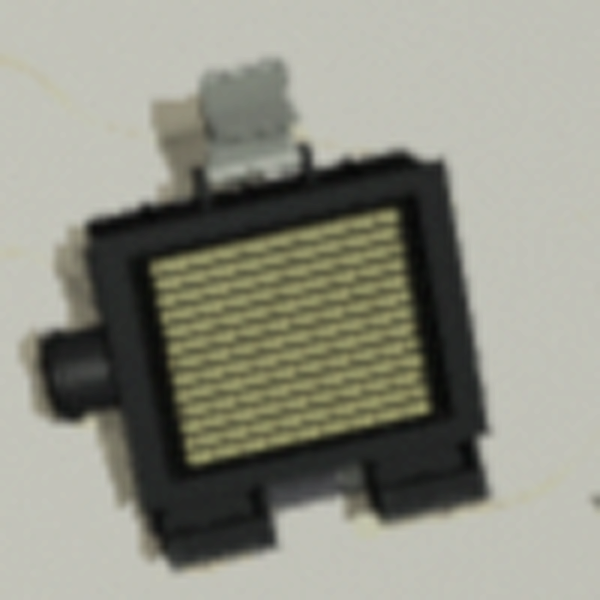

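View pics/z_side_240.png

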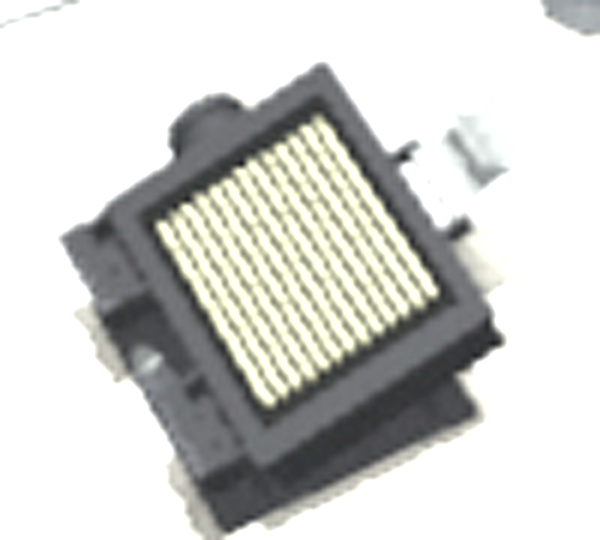

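```bash
cat > fit.py <<'E'
from cell import env
from h import *
from scipy.optimize import least_squares
T=cal('top',env);S=cal('side',env)
px=lambda uv,o:(np.array(uv)+.5)/6-.5+np.array(o)
m=1e-3
C=[((80,94,17),(80,232)),((80,-94,17),(428,124)),((-68,-94,17),(512,398)),((-68,94,17),(155,507)),((-87,69,16),(218,530)),((-87,35,16),(280,510)),((-87,-35,16),(415,467)),((-87,-69,16),(475,445))]
P=np.array([c[0] for c in C])*m;U=np.array([px(c[1],(160,160)) for c in C])
def fc(p):
    R,t=cfr(*p);return (proj(P@R.T+t,T)-U).ravel()
r=least_squares(fc,[.55,.2,0]);print('cover',r.x,np.round(r.fun.reshape(-1,2),1).tolist())
HT=[((72,86,0),(88,235)),((72,-86,0),(443,163)),((-66,-86,0),(488,432))]
HS=[((72,86,0),(325,65)),((-66,86,0),(115,207)),((-66,-86,0),(262,462)),((72,-86,0),(493,318))]
def fh(p,sel=2):
    R,t=hfr(*p);o=[]
    if sel!=1:
        o.append(proj(np.array([a[0] for a in HT])*m@R.T+t,T)-np.array([px(a[1],(320,165)) for a in HT]))
    if sel!=0:
        o.append(proj(np.array([a[0] for a in HS])*m@R.T+t,S)-np.array([px(a[1],(240,235)) for a in HS]))
    return np.vstack(o).ravel()
for s in (0,1,2):
    r2=least_squares(fh,[.55,-.2,0],args=(s,));print('hous',s,r2.x,np.round(r2.fun.reshape(-1,2),1).tolist())
E
python3 fit.py
```

```text
cover [ 0.57608789  0.21095063 16.82977311] [[-0.6, -0.2], [0.2, -0.4], [0.3, -0.1], [0.4, 0.2], [-0.4, -0.1], [0.0, -0.1], [-0.3, 0.2], [0.4, 0.5]]
hous 0 [ 0.53963349 -0.25625519 11.62713917] [[-0.1, 0.2], [0.2, -0.6], [-0.2, 0.4]]
hous 1 [ 0.53816766 -0.25733815 11.25348169] [[0.9, -1.1], [-1.5, -0.5], [-0.4, 1.6], [1.0, -0.3]]
hous 2 [ 0.53889378 -0.25669725 11.50414514] [[0.1, 0.4], [0.5, -0.3], [-0.0, 0.7], [1.0, -1.3], [-1.4, -0.7], [-0.1, 1.3], [1.2, -0.7]]
```

>>> carry_out:
  targets:
    - [[-12,-2,15],[0,0,0]]
    - [[-24,-4,31],[0,0,0]]
    - [[-24,-4,31],[0,0,0]]
    - [[-24,-4,31],[0,0,0]]
    - [[-24,-4,31],[0,0,0]]
    - [[-24,-4,31],[0,0,0]]
    - [[-24,-4,31],[0,0,0]]
    - [[-24,-4,31],[0,0,0]]
    - [[-24,-4,31],[0,0,0]]
    - [[-24,-4,31],[0,0,0]]
    - [[-6,-2,10],[0,6.65,0]]
    - [[0,0,0],[0,6.65,0]]
  jaw: 1
  squeeze: 50

```text
time_s: 2.05
tool_pos: [0.4522, -0.2456, 0.2634]
tool_rot: [-89.9, -0.0, -78.4]
force: [-0.7, -0.3, 0.5]
grip_width: 0.0869
```

```bash
python3 - <<'E'
from cell import env
import cv2,numpy as np,json
from h import *
env.read_camera("wrist"); o=env.get_obs(); im=env.read_camera("wrist")
print({k:np.round(v,3).tolist() for k,v in o.items() if k in('time_s','qpos','tool_pos','tool_rot','force')})
cv2.imwrite("pics/w1.png",im[...,::-1]); 
im=np.clip(im[...,::-1].astype(float)*1.5,0,255).astype(np.uint8)
c=wristcal(env,o)
R,t=hfr(.539,-.2567,11.5)
P=np.array([(72,86,0),(72,-86,0),(-66,-86,0),(-66,86,0),(-77,74,7.5),(-77,30,7.5),(-77,-30,7.5),(-77,-74,7.5)])*1e-3
for u in proj(P@R.T+t,c): print(u.round(1)); cv2.circle(im,tuple(int(v) for v in u),3,(0,0,255),1)
cv2.imwrite("pics/w1o.png",im)
np.savez('w1.npz',pos=o['tool_pos'],rot=o['tool_rot'])
E
```

```text
{'time_s': 2.1, 'qpos': [45.118, 1.657, -19.696, 97.999, 0.58, 80.392, -53.428], 'tool_pos': [0.451, -0.247, 0.263], 'tool_rot': [-89.968, -0.04, -78.761], 'force': [-1.199, -0.971, -0.253]}
[206.8  13.9]
[420.   12.8]
[387.9 163.2]
[224.9 164.1]
[236.4 176.7]
[278.  176.5]
[334.8 176.2]
[376.4 175.9]
```

View pics/w1o.png

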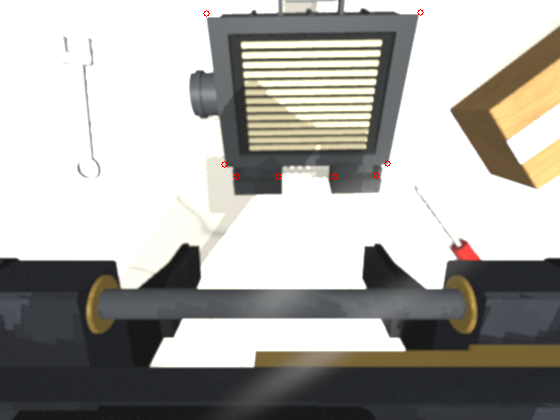

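```bash
python3 - <<'E'
import cv2,numpy as np
im=cv2.imread("pics/w1.png")[0:200,185:440]
im=cv2.resize(im,None,fx=3,fy=3,interpolation=cv2.INTER_CUBIC)
cv2.imwrite("pics/w1z.png",np.clip(im.astype(float)*1.8,0,255).astype(np.uint8))
E
```

```text
(no output)
```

View pics/w1z.png

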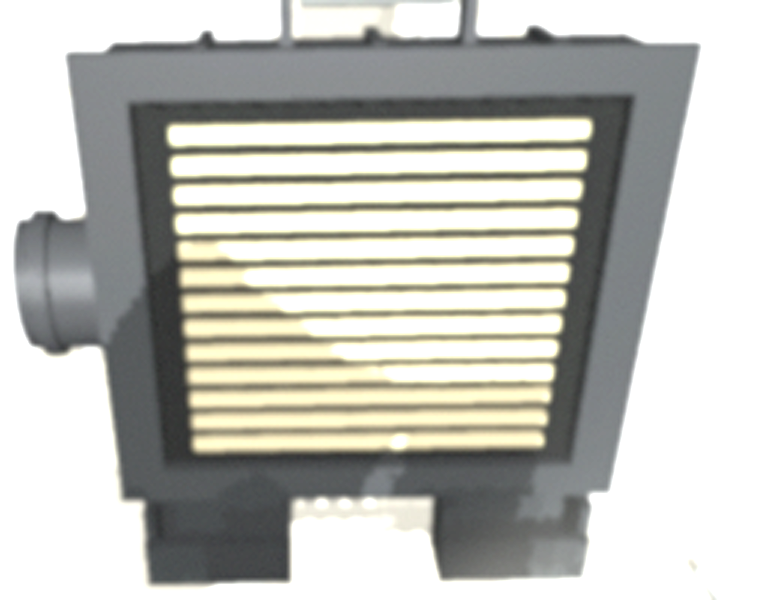

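```bash
cat > fit2.py <<'E'
from cell import env
from h import *
from scipy.optimize import least_squares
d=np.load('w1.npz');c=wristcal(env,dict(tool_pos=d['pos'],tool_rot=d['rot']))
P=np.array([(72,86,0),(72,-86,0),(-66,-86,0),(-66,86,0)])*1e-3
U=np.array([(208.2,17.7),(417.2,14.7),(387.2,163),(225.5,165.7)])
def f(p):
    R,t=hfr(*p[:3]); t=t+[0,0,p[3] if len(p)>3 else 0]; return (proj(P@R.T+t,c)-U).ravel()
for p0 in ([.54,-.25,11],[.54,-.25,11,0]):
    r=least_squares(f,p0,x_scale=[.01,.01,1,.01][:len(p0)]);print(r.x,r.fun.reshape(-1,2).round(1).tolist())
E
python3 fit2.py
```

```text
[ 0.53725903 -0.25679731 11.91509466] [[-2.1, -0.5], [1.7, -0.4], [0.8, 1.3], [-0.3, 0.6]]
[ 5.37838062e-01 -2.57029093e-01  1.19148514e+01 -4.15000146e-03] [[-0.7, 0.1], [0.2, 0.2], [-0.1, 0.1], [0.6, -0.5]]
```

>>> carry_out:
  targets:
    - [[-21,0,6],[0,0,0]]
    - [[-42,0,12.5],[0,0,0]]
    - [[-42,0,12.5],[0,0,0]]
    - [[-42,0,12.5],[0,0,0]]
    - [[-42,0,12.5],[0,0,0]]
    - [[-42,0,12.5],[0,0,0]]
    - [[-42,0,12.5],[0,0,0]]
    - [[-42,0,12.5],[0,0,0]]
    - [[-42,0,12.5],[0,0,0]]
    - [[-42,0,12.5],[0,0,0]]
    - [[-21,0,6],[0,-5.5,0]]
    - [[0,0,0],[0,0,0]]

```text
time_s: 3.35
tool_pos: [0.4873, 0.1907, 0.2626]
tool_rot: [-90.0, 0.1, -72.4]
force: [0.1, -0.4, 0.2]
grip_width: 0.0876
```

```bash
python3 - <<'E'
from cell import env
import cv2,numpy as np,json
from h import *
o=env.get_obs(); im=env.read_camera("wrist")
print({k:np.round(v,3).tolist() for k,v in o.items() if k in('time_s','qpos','tool_pos','tool_rot','force')})
cv2.imwrite("pics/w2.png",im[...,::-1]); 
im=np.clip(im[...,::-1].astype(float)*2,0,255).astype(np.uint8)
c=wristcal(env,o)
R,t=cfr(.576,.211,16.8)
P=np.array([(80,94,17),(80,-94,17),(-68,-94,17),(-68,94,17),(-52,20,53),(-52,-20,53),(56,-20,53),(56,20,53)])*1e-3
for u in proj(P@R.T+t,c): print(u.round(1)); cv2.circle(im,tuple(int(v) for v in u),2,(0,0,255),1)
im=im[0:300,120:460]; im=cv2.resize(im,None,fx=2,fy=2,interpolation=cv2.INTER_CUBIC)
cv2.imwrite("pics/w2o.png",im)
np.savez('w2.npz',pos=o['tool_pos'],rot=o['tool_rot'])
E
```

```text
{'time_s': 3.35, 'qpos': [20.499, 4.72, -46.785, 96.18, 3.377, 80.575, -99.113], 'tool_pos': [0.487, 0.191, 0.263], 'tool_rot': [-89.991, 0.109, -72.372], 'force': [0.088, -0.43, 0.216]}
[203.8  18.7]
[375.   21.3]
[363.5 156.1]
[210.3 154. ]
[269.6 144.9]
[305.7 145.4]
[309.4  37.9]
[270.   37.3]
```

View pics/w2o.png

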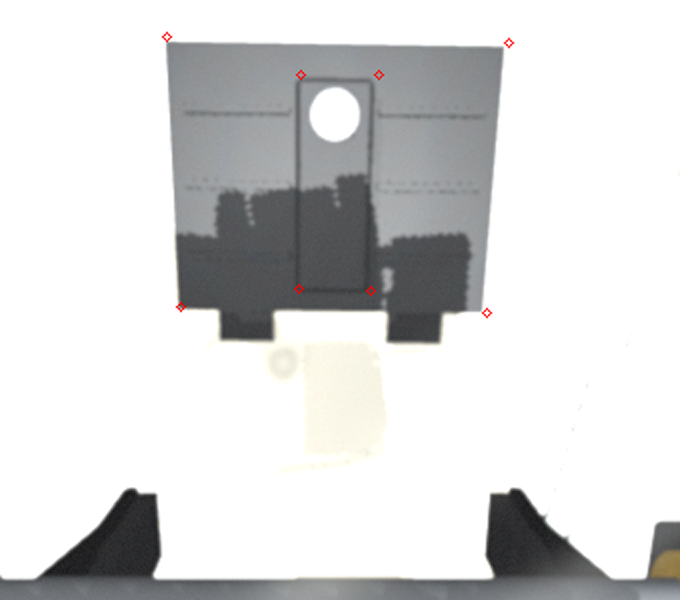

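```bash
cat > fit3.py <<'E'
from cell import env
from h import *
from scipy.optimize import least_squares
d=np.load('w2.npz');c=wristcal(env,dict(tool_pos=d['pos'],tool_rot=d['rot']))
P=np.array([(80,94,17),(80,-94,17),(-68,-94,17),(-68,94,17),(-52,20,53),(-52,-20,53),(56,-20,53),(56,20,53)])*1e-3
U=np.array([(168,43),(503,48),(483,311),(181,308),(298.5,290),(369,291),(371,80),(298,79)])/2-.25+[120,0]
def f(p):
    R,t=cfr(*p); return (proj(P@R.T+t,c)-U).ravel()
for p0 in ([.54,.25,11],[.54,.25,11,0]):
    r=least_squares(f,p0,x_scale=[.01,.01,1,.01][:len(p0)]);print(r.x,r.fun.reshape(-1,2).round(1).tolist())
E
python3 fit3.py
```

```text
[ 0.5743553   0.21244138 17.07631866] [[-1.9, -0.9], [1.6, -1.8], [0.9, 1.4], [-1.2, 1.5], [-0.8, 1.3], [-0.0, 1.1], [2.0, -0.7], [-0.8, -0.6]]
[ 5.74948190e-01  2.12509176e-01  1.70762618e+01 -7.98048392e-03] [[-0.2, 0.2], [-0.1, -0.6], [-0.4, 0.0], [0.2, 0.2], [-0.4, -0.1], [-0.4, -0.2], [1.6, 0.2], [-0.4, 0.3]]
```

```bash
cat > kin.py <<'E'
import numpy as np, itertools
from scipy.spatial.transform import Rotation as Rn
from scipy.optimize import least_squares
Q=np.array([[66.01356721, 18.43978461, -4.01546624, 83.1744127 ,  1.29429962,78.53767544, -3.26033349],[45.118, 1.657, -19.696, 97.999, 0.58, 80.392, -53.428],[20.499, 4.72, -46.785, 96.18, 3.377, 80.575, -99.113]])
P=np.array([[ 0.27232049, -0.58961963,  0.22145753],[0.451, -0.247, 0.263],[0.487, 0.191, 0.263]])
E=np.array([[-90,.1,-65.2],[-89.968, -0.04, -78.761],[-89.99,.1,-72.4]])
E0=Rn.from_euler('xyz',E,degrees=True)
def rz(a):return Rn.from_euler('z',a,degrees=True)
def ry(a):return Rn.from_euler('y',a,degrees=True)
def fk(q,p,s):
    d1,L1,L2,L3,a1,a2,a3=p
    R=rz(s[0]*q[0]);t=np.array([0,0,d1])
    R=R*ry(q[1]);t=t+R.apply([0,0,L1])
    R=R*rz(s[1]*q[2]);t=t+R.apply([a1,0,0])
    R=R*ry(q[3]);t=t+R.apply([a2,0,L2])
    R=R*rz(s[2]*q[4])*ry(q[5]);t=t+R.apply([a3,0,0])
    R=R*rz(s[3]*q[6]); t=t+R.apply([0,0,L3])
    return t,R
if __name__=='__main__':
  for s in itertools.product([-1],[-1,1],[-1,1],[-1,1]):
    rs=[fk(q,np.zeros(7),s)[1] for q in Q]
    # constant tool rotation
    M=[(r.inv()*e) for r,e in zip(rs,E0)]
    sp=max((M[0].inv()*m).magnitude()for m in M)*57.3
    f=lambda p:np.r_[np.ravel([fk(q,p,s)[0]-x for q,x in zip(Q,P)]),1e-3*(p-[.3,.35,.35,.3,0,0,0])]
    r=least_squares(f,[.3,.35,.35,.3,0,0,0])
    print(s,round(sp,2),r.x.round(3),np.abs(r.fun[:9]).max().round(4), M[0].as_euler('xyz',degrees=True).round(1))
E
python3 kin.py
```

```text
(-1, -1, -1, -1) 0.03 [ 7.993  0.476  0.838  8.772 -0.056 -0.714  0.396] 0.0151 [ 90.   0. 180.]
(-1, -1, -1, 1) 168.27 [ 7.993  0.476  0.838  8.772 -0.056 -0.714  0.396] 0.0151 [  90.     0.  -173.5]
(-1, -1, 1, -1) 7.39 [-0.627  0.418 -0.067  0.08   0.066 -0.552 -0.409] 0.0194 [8.750e+01 1.000e-01 1.795e+02]
(-1, -1, 1, 1) 169.04 [-0.627  0.418 -0.067  0.08   0.066 -0.552 -0.409] 0.0194 [ 8.75e+01  1.00e-01 -1.74e+02]
(-1, 1, -1, -1) 85.85 [-32.496  -6.51  -13.497  25.257   1.484 -63.186  -1.886] 0.2182 [ 92.5   0.2 172.4]
(-1, 1, -1, 1) 106.02 [-32.496  -6.51  -13.497  25.257   1.484 -63.186  -1.886] 0.2182 [ 92.5   0.2 178.9]
(-1, 1, 1, -1) 86.32 [25.436  0.563 -7.681 35.833  0.787 -8.991 -5.487] 0.2559 [ 90.    0.  171.9]
(-1, 1, 1, 1) 105.4 [25.436  0.563 -7.681 35.833  0.787 -8.991 -5.487] 0.2559 [ 90.    0.  178.4]
```

>>> carry_out:
  targets:
    - [[1,15,15],[0,0,0]]
    - [[2,25,29],[0,0,0]]
    - [[2,25,29],[0,0,0]]
    - [[0,10,14.4],[-7.5,0,0]]
    - [[0,0,0],[-7.5,0,0]]
    - [[0,0,0],[0,0,0]]
    - [[0,0,0],[0,0,0]]

```text
time_s: 4.1
tool_pos: [0.574, 0.2057, 0.1858]
tool_rot: [-105.1, 0.0, -73.1]
force: [-0.4, 0.5, 0.3]
grip_width: 0.0868
```

```bash
cat > st.py <<'E'
from cell import env
import numpy as np
from h import *
o=env.get_obs()
print({k:np.round(v,4 if k=='tool_pos' else 2).tolist() for k,v in o.items() if k in('time_s','qpos','tool_pos','tool_rot','force','wrist_torque','grip_width')})
R=Rn.from_euler('xyz',o['tool_rot'],degrees=True).as_matrix();t=o['tool_pos']
for n,(A,b) in dict(cover=cfr(.575,.2125,17.0),hous=hfr(.5385,-.257,11.6)).items():
    print(n,'tcp mm',(A.T@(t-b)*1e3).round(1),'x',(A.T@R[:,0]).round(3),'y',(A.T@R[:,1]).round(3))
E
python3 st.py
```

```text
{'time_s': 4.1, 'qpos': [7.3, 32.72, -42.92, 76.58, 17.32, 93.44, -107.91], 'tool_pos': [0.574, 0.2057, 0.1858], 'tool_rot': [-105.12, 0.02, -73.09], 'force': [-0.42, 0.51, 0.34], 'wrist_torque': [0.09, -0.31, -0.03], 'grip_width': 0.09}
cover tcp mm [ -3.   -6.2 185.8] x [-0.002 -1.    -0.   ] y [-0.261  0.001 -0.965]
hous tcp mm [149.4 446.1  36.9] x [ 0.087 -0.996 -0.032] y [-0.574 -0.024 -0.818]
```

>>> carry_out:
  targets:
    - [[-2,33,8.8],[0,0,0]]
    - [[-2,33,8.8],[0,0,0]]
    - [[-2,33,8.8],[0,0,0]]
    - [[0,33,8.8],[0,0,0]]
    - [[0,15,4],[0,0,0]]
    - [[0,0,0],[0,0,0]]
    - [[0,0,0],[0,0,0]]

```text
time_s: 4.8
tool_pos: [0.5727, 0.2126, 0.0378]
tool_rot: [-104.8, -0.0, -73.0]
force: [0.4, 0.4, 0.1]
grip_width: 0.0871
```

```bash
python3 st.py; python3 - <<'E'
from cell import env
import cv2,numpy as np
a=[]
for c in("wrist","side"):
    im=env.read_camera(c)[...,::-1]
    if c=="side": im=cv2.resize(im[120:260,170:357],(560,420),interpolation=cv2.INTER_CUBIC)
    a.append(im)
cv2.imwrite("pics/g1.png",np.clip(cv2.resize(np.hstack(a),(800,300)).astype(float)*1.7,0,255).astype(np.uint8))
E
```

```text
{'time_s': 4.8, 'qpos': [5.96, 39.7, -40.5, 84.56, 21.46, 79.57, -110.54], 'tool_pos': [0.5727, 0.2126, 0.0378], 'tool_rot': [-104.81, -0.04, -73.02], 'force': [0.35, 0.43, 0.1], 'wrist_torque': [0.08, -0.31, -0.01], 'grip_width': 0.09}
cover tcp mm [-2.2  0.7 37.8] x [-0.    -1.     0.001] y [-0.256 -0.    -0.967]
hous tcp mm [  98.9  453.1 -102.2] x [ 0.088 -0.996 -0.031] y [-0.57  -0.025 -0.821]
```

View pics/g1.png

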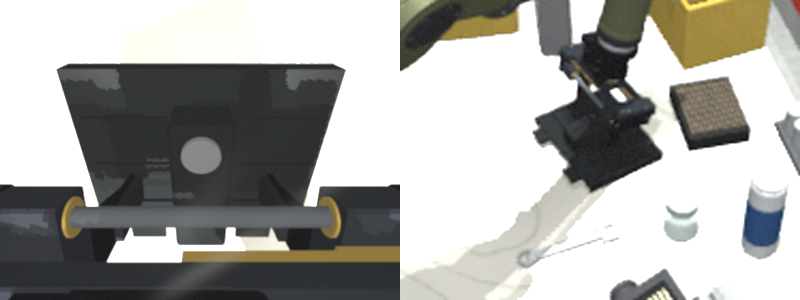

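>>> carry_out:
  targets:
    - [[0,9,2.4],[0,0,0]]
    - [[0,5,1.3],[0,0,0]]
    - [[0,0,0],[0,0,0]]
    - [[0,0,0],[0,0,0]]

```text
time_s: 5.3
tool_pos: [0.5716, 0.2126, 0.0206]
tool_rot: [-105.0, 0.0, -73.0]
force: [-0.4, -0.7, -0.4]
grip_width: 0.0869
```

>>> carry_out:
  targets:
    - [[0,0,0],[0,0,0]]
    - [[0,0,0],[0,0,0]]
    - [[0,0,0],[0,0,0]]
    - [[0,0,0],[0,0,0]]
    - [[0,0,0],[0,0,0]]
    - [[0,0,0],[0,0,0]]
    - [[0,0,0],[0,0,0]]
  jaw: 0
  squeeze: 50

```text
time_s: 6.0
tool_pos: [0.5718, 0.2126, 0.0209]
tool_rot: [-105.0, -0.0, -73.0]
force: [-0.6, 1.3, -0.1]
grip_width: 0.0392
```

```bash
python3 st.py
```

```text
{'time_s': 6.0, 'qpos': [5.71, 40.79, -40.1, 85.08, 21.99, 78.3, -110.8], 'tool_pos': [0.5718, 0.2126, 0.0209], 'tool_rot': [-105.0, -0.01, -73.0], 'force': [-0.58, 1.27, -0.11], 'wrist_torque': [0.3, -0.17, -0.2], 'grip_width': 0.04}
cover tcp mm [-3.   1.  20.9] x [-0. -1.  0.] y [-0.259 -0.    -0.966]
hous tcp mm [  92.3  453.3 -117.8] x [ 0.088 -0.996 -0.032] y [-0.572 -0.025 -0.82 ]
```

>>> carry_out:
  targets:
    - [[0,-3,-0.8],[0,0,0]]
    - [[0,-12,-3.2],[0,0,0]]
    - [[0,-25,-6.7],[0,0,0]]
    - [[0,-35,-9.4],[0,0,0]]
    - [[0,-35,-9.4],[0,0,0]]
    - [[0,-35,-9.4],[0,0,0]]
    - [[0,-35,-9.4],[0,0,0]]
    - [[0,-20,-5.4],[0,0,0]]
    - [[0,0,0],[0,0,0]]
    - [[0,0,0],[0,0,0]]

```text
time_s: 7.0
tool_pos: [0.5715, 0.2126, 0.2276]
tool_rot: [-105.0, -0.0, -73.0]
force: [-1.1, 0.2, -4.4]
grip_width: 0.0397
```

```bash
python3 st.py; python3 - <<'E'
from cell import env
import cv2,numpy as np
a=[]
for c in("top","side"):
    im=env.read_camera(c)[...,::-1]; cv2.imwrite(f"pics/L_{c}.png",im)
    im=im[140:280,130:317] if c=="top" else im[100:240,170:357]
    a.append(cv2.resize(im,(560,420),interpolation=cv2.INTER_CUBIC))
cv2.imwrite("pics/g2.png",np.clip(cv2.resize(np.hstack(a),(800,300)).astype(float)*1.7,0,255).astype(np.uint8))
E
```

```text
{'time_s': 7.0, 'qpos': [6.62, 31.4, -43.55, 73.48, 16.58, 97.42, -108.1], 'tool_pos': [0.5715, 0.2126, 0.2276], 'tool_rot': [-105.0, -0.02, -72.99], 'force': [-1.1, 0.18, -4.39], 'wrist_torque': [0.16, -0.51, 0.04], 'grip_width': 0.04}
cover tcp mm [ -3.3   1.1 227.6] x [ 0. -1.  0.] y [-0.259 -0.    -0.966]
hous tcp mm [162.7 453.3  76.6] x [ 0.089 -0.996 -0.032] y [-0.572 -0.025 -0.82 ]
```

View pics/g2.png

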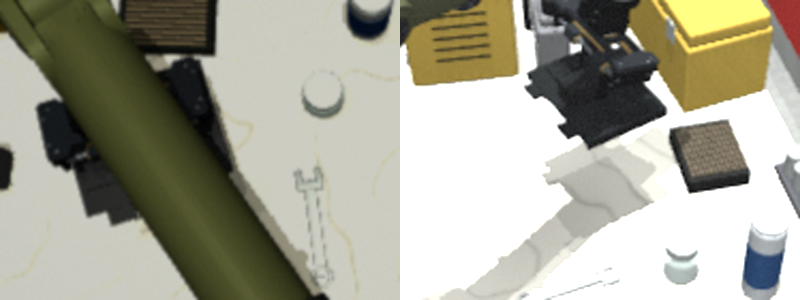

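```bash
cat > plan.py <<'E'
from h import *
HX=[.5385,-.257,11.6]; TILT=15; GT=np.array([-3,0,21.])  # TCP in cover mm
def roty(a): return Rn.from_euler('y',a,degrees=True).as_matrix()
# tool axes in cover frame: x=-y_c ; y=(-sinT,0,-cosT); z=x cross y
def Gr(T=TILT):
    T=np.radians(T);x=np.array([0,-1,0]);y=np.array([-np.sin(T),0,-np.cos(T)]);return np.column_stack([x,y,np.cross(x,y)])
def cover_pose(O,th,dy=0):   # in housing, O=(x,z) mm, th raise deg
    return roty(-th),np.array([O[0],dy,O[1]])
def tcp(O,th,dy=0,T=TILT,G=GT):
    A,b=hfr(*HX); R,o=cover_pose(O,th,dy)
    return A@R@Gr(T), b+A@(o+R@G)*1e-3
def at(pc,ph,th): # O so that cover pt pc (x,z) is at housing pt ph
    p=roty(-th)@np.array([pc[0],0,pc[1]]); return np.array([ph[0]-p[0],ph[1]-p[2]])
def slot(r,th,up=0): # tip mid r mm upslope of slot mid
    t=np.radians(th); return at((-87,14),(-71.5+r*np.cos(t)-up*np.sin(t),3.75+r*np.sin(t)+up*np.cos(t)),th)
def delta(R0,t0,R1,t1):
    return (R0.T@(t1-t0)*1e3).round(1),np.degrees(Rn.from_matrix(R0.T@R1).as_rotvec()).round(2)
def cur():
    from cell import env
    o=env.get_obs(); return Rn.from_euler('xyz',o['tool_rot'],degrees=True).as_matrix(),o['tool_pos']
E
python3 - <<'E'
from plan import *
R0,t0=cur()
for r,up in((60,30),(25,0),(-12,0)):
    R,t=tcp(slot(r,25,up),25); print(r,slot(r,25,up).round(1),t.round(4),Rn.from_matrix(R).as_euler('xyz',degrees=True).round(1),delta(R0,t0,R,t))
R,t=tcp(at((-67.5,12),(-66,1),25),25);print('seated25',at((-67.5,12),(-66,1),25),t.round(4))
R,t=tcp((1.5,-12),0);print(t)
E
```

```text
60 [55.  80.4] [ 0.5455 -0.2556  0.2071] [-60.    0.  -78.4] (array([ 439.7,   60.7, -150.3]), array([45.14,  5.51, -0.68]))
25 [35.9 38.4] [ 0.5421 -0.2563  0.1611] [-60.    0.  -78.4] (array([ 439.3,  106. , -141.7]), array([45.14,  5.51, -0.68]))
-12 [ 2.4 22.8] [ 0.5165 -0.2615  0.1349] [-60.    0.  -78.4] (array([ 436.8,  138.1, -160. ]), array([45.14,  5.51, -0.68]))
seated25 [ 0.24719477 18.65103922] [ 0.5159 -0.2616  0.1303]
[ 0.53410394 -0.25790238  0.1079442 ]
```

>>> carry_out:
  targets:
    - [[12,0,-4],[0,0,0]]
    - [[28,0,-10],[0,0,0]]
    - [[42,0,-14],[0,0,0]]
    - [[44,0,-15],[0,0,0]]
    - [[44,0,-15],[0,0,0]]
    - [[44,0,-15],[0,0,0]]
    - [[44,0,-15],[0,0,0]]
    - [[44,0,-15],[0,0,0]]
    - [[44,0,-15],[0,0,0]]
    - [[42,0,-14],[0,0,0]]
    - [[30,0,-10],[0,0,0]]
    - [[15,0,-5],[0,0,0]]

```text
time_s: 8.3
tool_pos: [0.5604, -0.2485, 0.2649]
tool_rot: [-105.2, -0.0, -73.4]
force: [1.0, -0.8, -5.4]
grip_width: 0.0398
```

>>> carry_out:
  targets:
    - [[5,0,0],[4,1.5,0]]
    - [[0,0,0],[7,2,0]]
    - [[0,0,0],[7,2,0]]
    - [[0,0,0],[7,0,0]]
    - [[0,0,0],[7,0,0]]
    - [[0,0,0],[7,0,0]]
    - [[0,0,0],[6,0,0]]
    - [[0,0,0],[0,0,0]]
    - [[0,0,0],[0,0,0]]

```text
time_s: 9.2
tool_pos: [0.563, -0.247, 0.2652]
tool_rot: [-60.2, -0.6, -78.4]
force: [0.0, -0.0, -3.3]
grip_width: 0.0395
```

```bash
python3 st.py; python3 - <<'E'
from plan import *
R0,t0=cur()
for r,up in((60,30),(25,0),(-12,0)):
    R,t=tcp(slot(r,25,up),25); print(r,delta(R0,t0,R,t))
E
```

```text
{'time_s': 9.2, 'qpos': [69.08, -1.86, -34.94, 106.44, -26.29, 55.75, -33.07], 'tool_pos': [0.563, -0.247, 0.2652], 'tool_rot': [-60.19, -0.56, -78.42], 'force': [0.02, -0.04, -3.3], 'wrist_torque': [-0.19, 0.97, 0.04], 'grip_width': 0.04}
cover tcp mm [-145.8 -435.9  265.2] x [-0.094 -0.995  0.01 ] y [ 0.494 -0.055 -0.868]
hous tcp mm [ 80.9   4.9 146.4] x [ 0.003 -1.     0.009] y [ 0.17  -0.009 -0.985]
60 (array([  4.3,  41.1, -45.2]), array([0.19, 0.26, 0.5 ]))
25 (array([  3.9,  79.3, -71.2]), array([0.19, 0.26, 0.5 ]))
-12 (array([   3.6,   89. , -106.9]), array([0.19, 0.26, 0.5 ]))
```

>>> carry_out:
  targets:
    - [[1,8,-9],[0.1,0.1,0.25]]
    - [[2,14,-15],[0.1,0.15,0.25]]
    - [[1,13,-14],[0,0,0]]
    - [[0,6,-7],[0,0,0]]
    - [[0,0,0],[0,0,0]]
    - [[0,0,0],[0,0,0]]

```text
time_s: 9.8
tool_pos: [0.548, -0.2551, 0.2087]
tool_rot: [-59.7, -0.1, -78.3]
force: [-0.4, -0.1, -3.8]
grip_width: 0.0391
```

```bash
cat > look.py <<'E'
import sys
from plan import *
from cell import env
name=sys.argv[1];th=float(sys.argv[2]) if len(sys.argv)>2 else None
a=[]
for c in("side","top","wrist"):
    im=env.read_camera(c)[...,::-1]; cv2.imwrite(f"pics/{name}_{c}.png",im)
    if c=="wrist": continue
    ca=cal(c,env); x0,y0=(220,200) if c=="side" else (300,145)
    w,h=(140,140)
    im=im[y0:y0+h,x0:x0+w]
    im=cv2.resize(im,(560,560),interpolation=cv2.INTER_CUBIC)
    im=np.clip(im.astype(float)*2,0,255).astype(np.uint8)
    R,t=cur()
    # cover from measured tcp
    Rc=R@Gr().T; oc=t-Rc@GT*1e-3
    pts=np.array([(80,94,17),(80,-94,17),(-68,-94,17),(-68,-69,17),(-87,-69,16),(-87,-35,16),(-68,-35,17),(-68,35,17),(-87,35,16),(-87,69,16),(-68,69,17),(-68,94,17)])*1e-3
    u=((proj(pts@Rc.T+oc,ca)-[x0,y0]+.5)*4-.5).astype(int)
    im2=im.copy(); cv2.polylines(im2,[u],True,(0,0,255),1)
    A,b=hfr(*HX); hp=np.array([(72,86,0),(72,-86,0),(-66,-86,0),(-66,86,0)])*1e-3
    u=((proj(hp@A.T+b,ca)-[x0,y0]+.5)*4-.5).astype(int); cv2.polylines(im2,[u],True,(0,255,0),1)
    a+= [im2]
cv2.imwrite(f"pics/{name}.png",cv2.resize(np.hstack(a),(800,400)))
E
python3 st.py;python3 look.py p1
```

```text
{'time_s': 9.8, 'qpos': [69.81, -0.02, -34.09, 111.75, -28.77, 50.38, -27.5], 'tool_pos': [0.548, -0.2551, 0.2087], 'tool_rot': [-59.71, -0.06, -78.33], 'force': [-0.36, -0.13, -3.82], 'wrist_torque': [-0.2, 1.05, -0.0], 'grip_width': 0.04}
cover tcp mm [-162.5 -439.3  208.7] x [-0.093 -0.996  0.001] y [ 0.502 -0.048 -0.863]
hous tcp mm [46.3 -0.  98.9] x [ 0.001 -1.     0.001] y [ 0.179 -0.    -0.984]
```

View pics/p1.png

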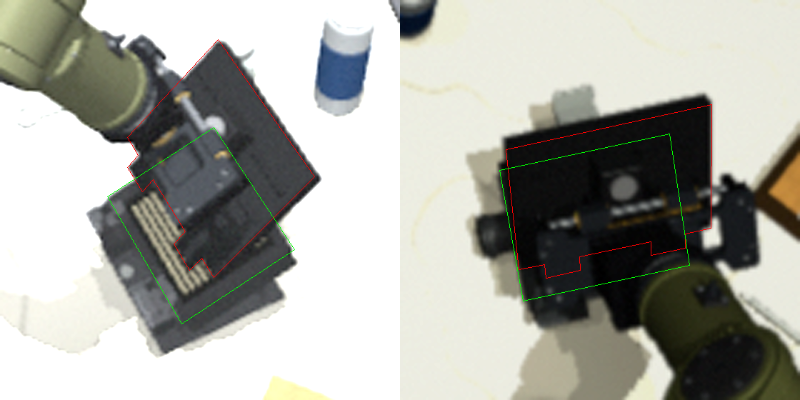

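```bash
python3 - <<'E'
from plan import *
R0,t0=cur()
for r in(25,5,0,-5,-12):
    R,t=tcp(slot(r,25,0),25); print(r,delta(R0,t0,R,t)); R0,t0=R,t
print(Gr())
E
```

```text
25 (array([ -0.7,  38.7, -29.4]), array([-0.32,  0.1 ,  0.11]))
5 (array([  0. ,   5.2, -19.3]), array([0., 0., 0.]))
0 (array([ 0. ,  1.3, -4.8]), array([0., 0., 0.]))
-5 (array([-0. ,  1.3, -4.8]), array([0., 0., 0.]))
-12 (array([-0. ,  1.8, -6.8]), array([0., 0., 0.]))
[[ 0.         -0.25881905  0.96592583]
 [-1.          0.          0.        ]
 [ 0.         -0.96592583 -0.25881905]]
```

>>> carry_out:
  targets:
    - [[-0.7,8,-6],[-0.3,0.1,0.1]]
    - [[0,11,-8.5],[0,0,0]]
    - [[0,11,-8.5],[0,0,0]]
    - [[0,6,-4.5],[0,0,0]]
    - [[0,2.5,-2],[0,0,0]]
    - [[0,0,0],[0,0,0]]
    - [[0,0,0],[0,0,0]]

```text
time_s: 10.65
tool_pos: [0.5409, -0.2563, 0.1604]
tool_rot: [-60.0, 0.0, -78.5]
force: [0.4, -0.6, -4.2]
grip_width: 0.0397
```

```bash
python3 st.py;python3 look.py p2;python3 - <<'E'
from plan import *
R0,t0=cur()
for r in(25,5):
    R,t=tcp(slot(r,25,0),25); print(r,delta(R0,t0,R,t)); R0,t0=R,t
E
```

```text
{'time_s': 10.65, 'qpos': [69.71, 2.6, -34.25, 115.33, -29.03, 45.13, -25.14], 'tool_pos': [0.5409, -0.2563, 0.1604], 'tool_rot': [-60.02, 0.05, -78.45], 'force': [0.38, -0.59, -4.18], 'wrist_torque': [-0.17, 1.05, 0.0], 'grip_width': 0.04}
cover tcp mm [-169.7 -438.4  160.4] x [-0.095 -0.995 -0.001] y [ 0.498 -0.047 -0.866]
hous tcp mm [23.   0.1 55.9] x [-0.001 -1.    -0.   ] y [ 0.173  0.    -0.985]
25 (array([0.1, 0.2, 1.2]), array([ 0.02, -0.05,  0.  ]))
5 (array([  0. ,   5.2, -19.3]), array([0., 0., 0.]))
```

View pics/p2.png

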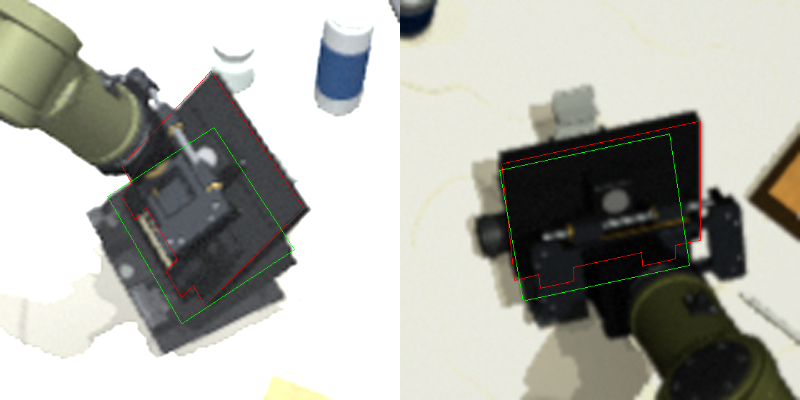

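>>> carry_out:
  targets:
    - [[0,1.3,-4.8],[0,0,0]]
    - [[0,1.9,-7.2],[0,0,0]]
    - [[0,1.5,-5.8],[0,0,0]]
    - [[0,0,0],[0,0,0]]
    - [[0,0,0],[0,0,0]]

```text
time_s: 11.3
tool_pos: [0.5275, -0.2589, 0.1468]
tool_rot: [-60.1, 0.1, -78.5]
force: [0.4, -0.3, -4.1]
grip_width: 0.0398
```

>>> carry_out:
  targets:
    - [[0,0.8,-3],[0,0,0]]
    - [[0,0.8,-3],[0,0,0]]
    - [[0,0,0],[0,0,0]]

```text
time_s: 11.6
tool_pos: [0.5229, -0.2596, 0.1421]
tool_rot: [-60.1, 0.1, -78.5]
force: [0.1, 0.3, -4.6]
grip_width: 0.0399
```

```bash
python3 st.py;python3 look.py p3
```

```text
{'time_s': 11.6, 'qpos': [70.82, 2.37, -33.59, 117.81, -30.83, 44.05, -21.6], 'tool_pos': [0.5229, -0.2596, 0.1421], 'tool_rot': [-60.09, 0.11, -78.46], 'force': [0.12, 0.35, -4.55], 'wrist_torque': [-0.18, 1.1, -0.0], 'grip_width': 0.04}
cover tcp mm [-187.9 -436.2  142.1] x [-0.095 -0.995 -0.002] y [ 0.496 -0.046 -0.867]
hous tcp mm [-0.5  0.6 45. ] x [-0.002 -1.    -0.001] y [ 0.172  0.001 -0.985]
```

View pics/p3.png

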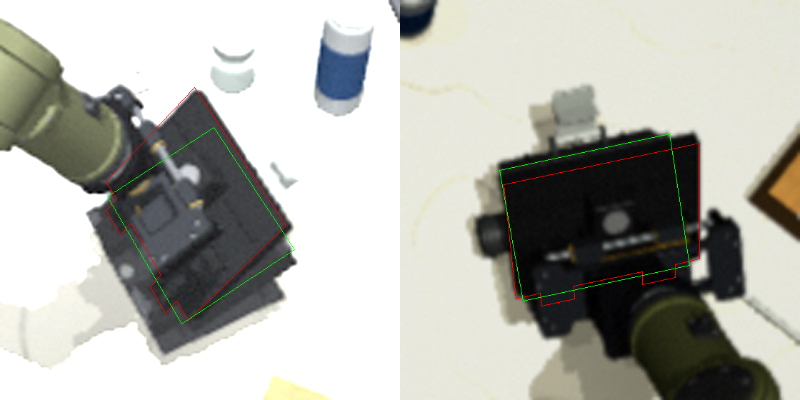

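```bash
python3 - <<'E'
from plan import *
R0,t0=cur()
for r in(-5,-12,-14):
    R,t=tcp(slot(r,25,0),25); print(r,slot(r,25,0),delta(R0,t0,R,t))
for dx in (1.5,0,3):
  for z in (3,1,0):
    O=at((-66-dx,12),(-66,z),25);R,t=tcp(O,25); print('seat',dx,z,O,delta(R0,t0,R,t))
E
```

```text
-5 [ 8.7338942  25.71638844] (array([ 0.4,  1.3, -3.4]), array([ 0.05, -0.07, -0.04]))
-12 [ 2.38973969 22.75806061] (array([  0.5,   3.1, -10.2]), array([ 0.05, -0.07, -0.04]))
-14 [ 0.57712412 21.91282409] (array([  0.5,   3.6, -12.1]), array([ 0.05, -0.07, -0.04]))
seat 1.5 3 [ 0.24719477 20.65103922] (array([  0.5,   4.8, -12.7]), array([ 0.05, -0.07, -0.04]))
seat 1.5 1 [ 0.24719477 18.65103922] (array([  0.5,   6.7, -13. ]), array([ 0.05, -0.07, -0.04]))
seat 1.5 0 [ 0.24719477 17.65103922] (array([  0.5,   7.7, -13.2]), array([ 0.05, -0.07, -0.04]))
seat 0 3 [-1.11226691 20.01711183] (array([  0.5,   5.2, -14.1]), array([ 0.05, -0.07, -0.04]))
seat 0 1 [-1.11226691 18.01711183] (array([  0.5,   7.1, -14.5]), array([ 0.05, -0.07, -0.04]))
seat 0 0 [-1.11226691 17.01711183] (array([  0.5,   8.1, -14.6]), array([ 0.05, -0.07, -0.04]))
seat 3 3 [ 1.60665645 21.28496662] (array([  0.5,   4.4, -11.2]), array([ 0.05, -0.07, -0.04]))
seat 3 1 [ 1.60665645 19.28496662] (array([  0.5,   6.4, -11.6]), array([ 0.05, -0.07, -0.04]))
seat 3 0 [ 1.60665645 18.28496662] (array([  0.5,   7.3, -11.7]), array([ 0.05, -0.07, -0.04]))
```

>>> carry_out:
  targets:
    - [[0.3,0.9,-3],[0,0,0]]
    - [[0.2,0.8,-2.5],[0,0,0]]
    - [[0,0.8,-2.5],[0,0,0]]
    - [[0,0.6,-2],[0,0,0]]
    - [[0,0,0],[0,0,0]]

```text
time_s: 12.25
tool_pos: [0.5164, -0.2615, 0.1347]
tool_rot: [-60.1, 0.1, -78.5]
force: [0.4, 0.4, -3.8]
grip_width: 0.0393
```

>>> carry_out:
  targets:
    - [[0,1.5,-0.9],[0,0,0]]
    - [[0,1,-0.9],[0,0,0]]
    - [[0,0,0],[0,0,0]]

```text
time_s: 12.55
tool_pos: [0.5169, -0.2616, 0.1323]
tool_rot: [-60.0, 0.0, -78.4]
force: [2.2, 0.2, -3.4]
grip_width: 0.0397
```

```bash
python3 st.py;python3 look.py p4;python3 - <<'E'
from plan import *
R0,t0=cur()
O=at((-67.5,12),(-66,1),25);R,t=tcp(O,25); print('seat',delta(R0,t0,R,t))
E
```

```text
{'time_s': 12.55, 'qpos': [71.23, 2.66, -33.36, 118.85, -31.59, 43.12, -19.91], 'tool_pos': [0.5169, -0.2616, 0.1323], 'tool_rot': [-60.0, 0.03, -78.43], 'force': [2.2, 0.17, -3.37], 'wrist_torque': [-0.24, 0.48, 0.15], 'grip_width': 0.04}
cover tcp mm [-194.2 -436.4  132.3] x [-0.095 -0.996 -0.   ] y [ 0.498 -0.047 -0.866]
hous tcp mm [-9.7 -0.2 37.9] x [-0.001 -1.    -0.   ] y [ 0.174  0.    -0.985]
seat (array([-0.2,  1.2, -1.8]), array([ 0.01, -0.04, -0.01]))
```

View pics/p4.png

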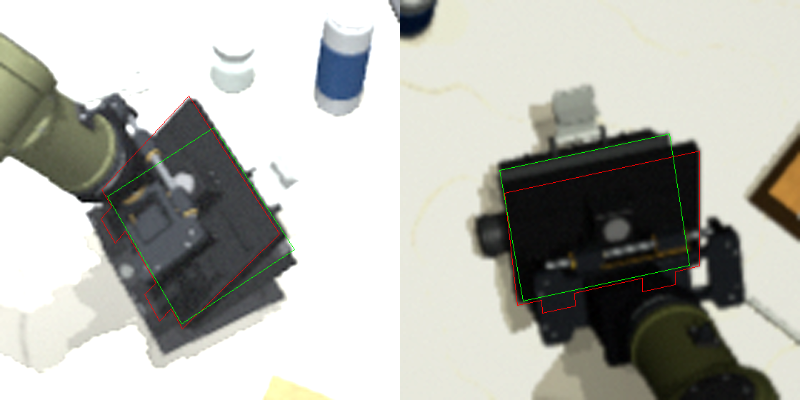

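```bash
python3 - <<'E'
import cv2,numpy as np
a=cv2.imread("pics/p4_side.png")[235:330,235:335];b=cv2.imread("pics/p4_wrist.png")
a=cv2.resize(a,(421,400),interpolation=cv2.INTER_CUBIC);b=cv2.resize(b,(379,284));b=np.vstack([b,np.zeros((116,379,3),np.uint8)])
cv2.imwrite("pics/p4z.png",np.clip(np.hstack([a,b]).astype(float)*2.6,0,255).astype(np.uint8))
E
```

```text
(no output)
```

View pics/p4z.png

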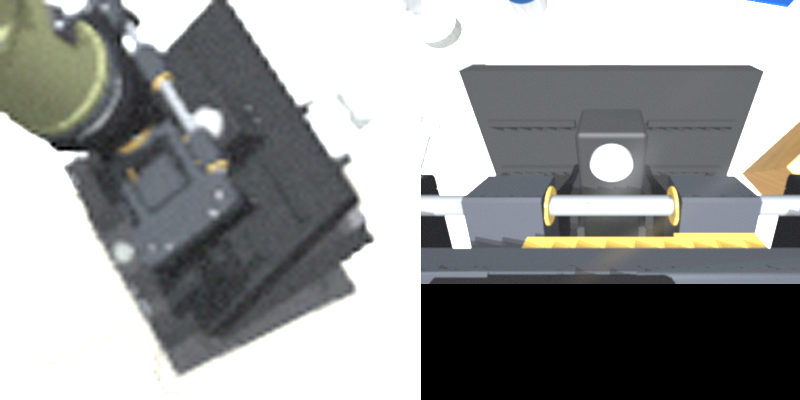

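```bash
cat > clr.py <<'E'
from plan import *
R,t=cur();A,b=hfr(*HX)
Rc=A.T@R@Gr().T; oc=A.T@(t-b)*1e3-Rc@GT
th=np.degrees(np.arctan2(Rc[2,0],Rc[0,0]))
inv=lambda p:(Rc.T@(np.array(p)-oc)).round(1)
fw=lambda p:(Rc@np.array(p)+oc).round(1)
print('th',th.round(2),'O',oc.round(1),'yaw',np.degrees(np.arctan2(Rc[1,0],Rc[0,0])).round(2))
print('flange edge in cover',inv((-66,0,0)),'ledge edge in cover',inv((-77,0,7.5)))
print('tip bottom',fw((-87,52,12)),'tip top',fw((-87,52,16)),'skirt corner',fw((-66,90,0)),'upper',fw((80,0,0)))
E
python3 clr.py
```

```text
th 24.99 O [ 1.8 -0.2 20.2] yaw -0.05
flange edge in cover [-70.    0.1  10.4] ledge edge in cover [-76.8   0.1  21.8]
tip bottom [-82.1  51.9  -5.7] tip top [-83.8  51.9  -2. ] skirt corner [-57.9  89.9  -7.7] upper [74.3 -0.2 54. ]
```

>>> carry_out:
  targets:
    - [[0,0,0],[0,0,0]]
    - [[0,0,0],[0,0,0]]

```text
time_s: 12.9
tool_pos: [0.5167, -0.2616, 0.1323]
tool_rot: [-60.0, 0.0, -78.4]
force: [3.3, 0.2, -2.3]
grip_width: 0.0397
```

>>> carry_out:
  targets:
    - [[0,-0.5,1.9],[0,0,0]]
    - [[0,0,0],[0,0,0]]
    - [[0,0,0],[0,0,0]]

```text
time_s: 13.2
tool_pos: [0.5171, -0.2612, 0.1329]
tool_rot: [-60.1, 0.1, -78.5]
force: [1.6, 0.8, -3.0]
grip_width: 0.0391
```

```bash
python3 st.py; python3 clr.py
```

```text
{'time_s': 13.2, 'qpos': [71.16, 2.66, -33.37, 118.73, -31.4, 43.28, -20.23], 'tool_pos': [0.5171, -0.2612, 0.1329], 'tool_rot': [-60.1, 0.11, -78.45], 'force': [1.61, 0.76, -2.95], 'wrist_torque': [-0.21, 0.83, 0.02], 'grip_width': 0.04}
cover tcp mm [-193.8 -436.1  132.9] x [-0.095 -0.995 -0.002] y [ 0.496 -0.046 -0.867]
hous tcp mm [-9.2  0.2 38.3] x [-0.002 -1.    -0.002] y [ 0.172  0.001 -0.985]
th 24.9 O [ 2.3  0.2 20.6] yaw -0.13
flange edge in cover [-70.6  -0.3  10.1] ledge edge in cover [-77.5  -0.3  21.6]
tip bottom [-81.5  52.3  -5.1] tip top [-83.2  52.3  -1.5] skirt corner [-57.4  90.3  -7.1] upper [74.9  0.  54.2]
```

>>> carry_out:
  targets:
    - [[0,0.2,1.2],[0,0,0]]
    - [[0,0.2,1],[0,0,0]]
    - [[0,0,0],[0,0,0]]
    - [[0,0,0],[0,0,0]]

```text
time_s: 13.6
tool_pos: [0.5193, -0.2608, 0.1337]
tool_rot: [-60.1, 0.1, -78.4]
force: [-0.9, 0.1, -3.7]
grip_width: 0.0397
```

```bash
python3 st.py; python3 clr.py
```

```text
{'time_s': 13.6, 'qpos': [71.01, 2.78, -33.46, 118.53, -31.19, 43.24, -20.59], 'tool_pos': [0.5193, -0.2608, 0.1337], 'tool_rot': [-60.1, 0.11, -78.44], 'force': [-0.9, 0.09, -3.71], 'wrist_torque': [-0.18, 1.31, 0.09], 'grip_width': 0.04}
cover tcp mm [-191.7 -436.3  133.7] x [-0.095 -0.995 -0.002] y [ 0.496 -0.046 -0.867]
hous tcp mm [-6.9  0.2 38.3] x [-0.001 -1.    -0.001] y [ 0.172  0.001 -0.985]
th 24.9 O [ 4.7  0.2 20.6] yaw -0.11
flange edge in cover [-72.7  -0.3  11.1] ledge edge in cover [-79.6  -0.3  22.5]
tip bottom [-79.2  52.3  -5.1] tip top [-80.9  52.3  -1.5] skirt corner [-55.1  90.3  -7.1] upper [77.2  0.  54.2]
```

```bash
python3 look.py p5; python3 - <<'E'
import cv2,numpy as np
a=cv2.imread("pics/p5_side.png")[225:325,240:340];b=cv2.imread("pics/p5_top.png")[165:265,320:420]
z=lambda i:np.clip(cv2.resize(i,(600,600),interpolation=cv2.INTER_CUBIC).astype(float)*3,0,255).astype(np.uint8)
cv2.imwrite("pics/p5s.png",z(a));cv2.imwrite("pics/p5t.png",z(b))
E
```

```text
(no output)
```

View pics/p5s.png

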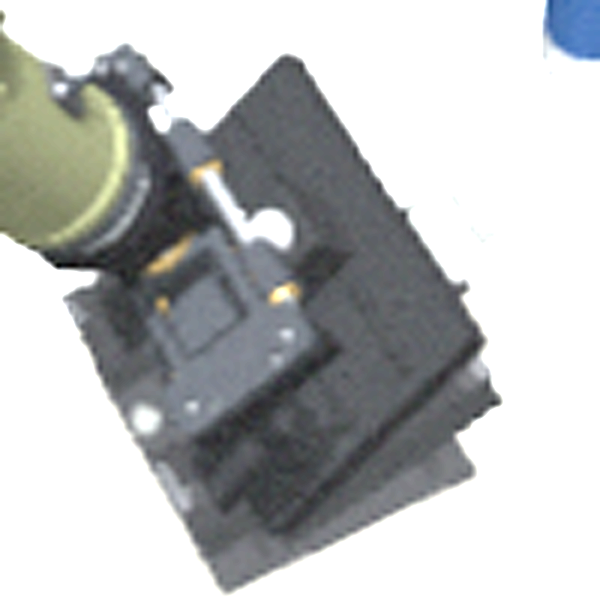

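View pics/p5t.png

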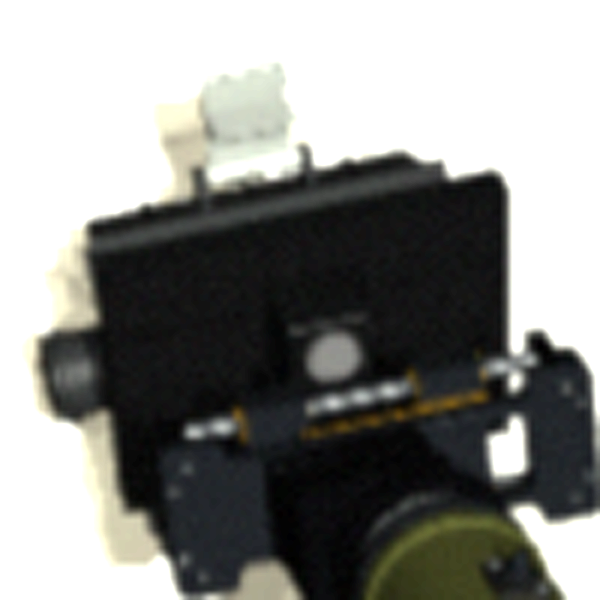

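```bash
cat > ov.py <<'E'
import sys
from plan import *
from cell import env
n=sys.argv[1]
R,t=cur();Rc=R@Gr().T; oc=t-Rc@GT*1e-3
A,b=hfr(*HX)
E=[((80,94,17),(80,-94,17)),((80,-94,17),(-68,-94,17)),((-68,-94,17),(-68,-69,17)),((-68,-69,16),(-87,-69,16)),((-87,-69,16),(-87,-35,16)),((-87,-35,16),(-68,-35,16)),((80,-94,17),(80,-94,0)),((80,-94,0),(-66,-94,0)),((80,94,17),(-68,94,17)),((80,94,0),(80,-94,0)),((80,94,17),(80,94,0))]
H=[((72,86,0),(72,-86,0)),((72,-86,0),(-66,-86,0)),((-66,-86,0),(-66,86,0)),((-77,-30,12),(-77,-74,12)),((-94,-30,12),(-94,-74,12)),((-77,30,12),(-77,74,12)),((-94,30,12),(-94,74,12))]
for c,o in(("side",(240,225)),("top",(320,165))):
    im=cv2.imread(f"pics/{n}_{c}.png")[o[1]:o[1]+100,o[0]:o[0]+100]
    im=np.clip(cv2.resize(im,(800,800),interpolation=cv2.INTER_CUBIC).astype(float)*3,0,255).astype(np.uint8)
    ca=cal(c,env)
    for es,Rr,tt,col in((E,Rc,oc,(0,0,255)),(H,A,b,(0,255,0))):
        for e in es:
            u=((proj(np.array(e)*1e-3@Rr.T+tt,ca)-o+.5)*8-.5).astype(int)
            cv2.line(im,u[0].tolist(),u[1].tolist(),col,1)
    cv2.imwrite(f"pics/{n}_ov_{c}.png",im[100:700])
E
python3 ov.py p5
```

```text
(no output)
```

View pics/p5_ov_side.png

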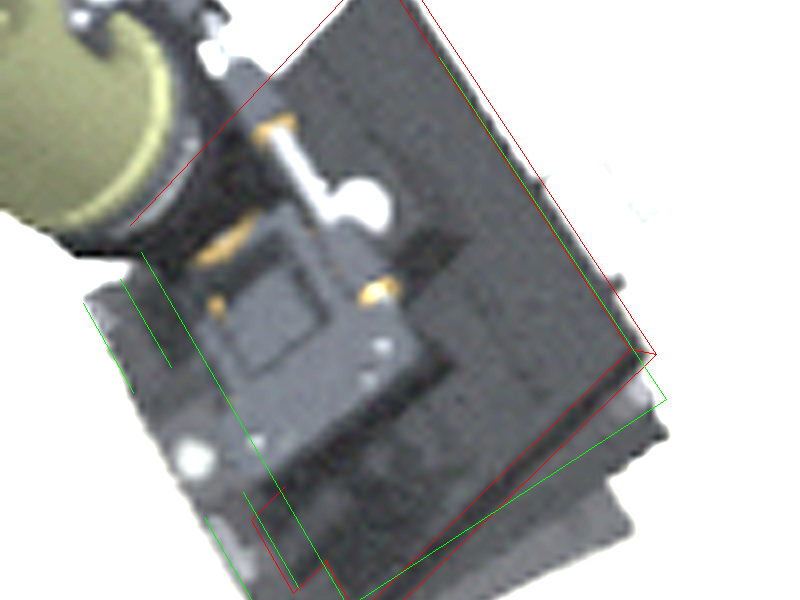

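View pics/p5_ov_top.png

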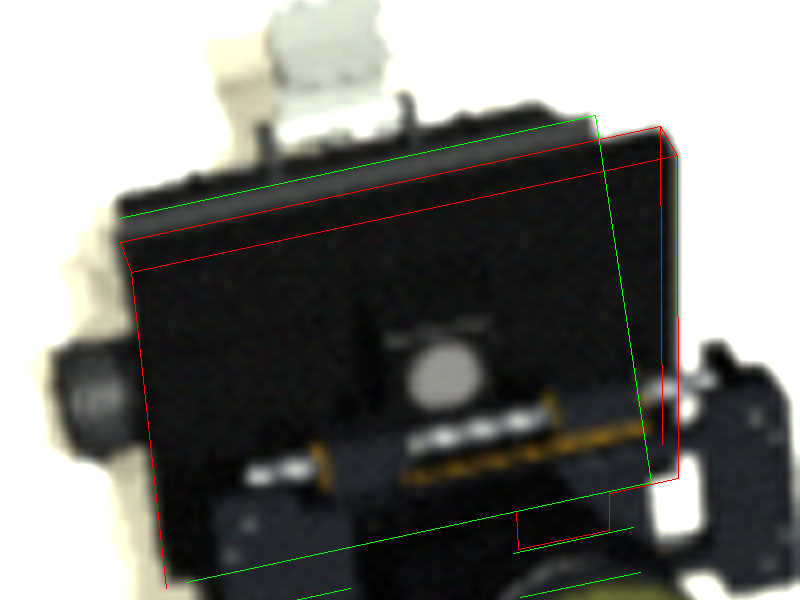

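>>> carry_out:
  targets:
    - [[0,-1.45,-0.4],[0,0,0]]
    - [[0,0.4,-1.45],[0,0,0]]
    - [[0,0.4,-1.45],[0,0,0]]
    - [[0,0,0],[0,0,0]]
    - [[0,0,0],[0,0,0]]

```text
time_s: 14.25
tool_pos: [0.5169, -0.2617, 0.1332]
tool_rot: [-60.0, 0.0, -78.4]
force: [0.6, -0.5, -3.8]
grip_width: 0.0397
```

```bash
python3 st.py; python3 clr.py
```

```text
{'time_s': 14.25, 'qpos': [71.23, 2.59, -33.35, 118.78, -31.54, 43.26, -20.03], 'tool_pos': [0.5169, -0.2617, 0.1332], 'tool_rot': [-60.03, 0.04, -78.45], 'force': [0.63, -0.46, -3.78], 'wrist_torque': [-0.26, 0.71, -0.0], 'grip_width': 0.04}
cover tcp mm [-194.2 -436.4  133.2] x [-0.095 -0.995 -0.001] y [ 0.497 -0.047 -0.866]
hous tcp mm [-9.4 -0.2 38.8] x [-0.001 -1.    -0.   ] y [ 0.173  0.    -0.985]
th 24.97 O [ 2.2 -0.2 21. ] yaw -0.07
flange edge in cover [-70.7   0.1   9.7] ledge edge in cover [-77.5   0.1  21.2]
tip bottom [-81.7  51.9  -4.8] tip top [-83.4  51.9  -1.2] skirt corner [-57.6  89.9  -6.8] upper [74.7 -0.3 54.8]
```

>>> carry_out:
  targets:
    - [[0,0.4,-1.45],[0,0,0]]
    - [[0,0,0],[0,0,0]]
    - [[0,0,0],[0,0,0]]

```text
time_s: 14.55
tool_pos: [0.5165, -0.2617, 0.1327]
tool_rot: [-60.0, 0.0, -78.4]
force: [3.6, 1.1, -0.9]
grip_width: 0.0396
```

```bash
python3 st.py; python3 clr.py
```

```text
{'time_s': 14.55, 'qpos': [71.28, 2.58, -33.34, 118.88, -31.68, 43.19, -19.8], 'tool_pos': [0.5165, -0.2617, 0.1327], 'tool_rot': [-59.98, 0.01, -78.42], 'force': [3.56, 1.1, -0.93], 'wrist_torque': [-0.05, -0.07, 0.24], 'grip_width': 0.04}
cover tcp mm [-194.6 -436.3  132.7] x [-0.094 -0.996 -0.   ] y [ 0.498 -0.047 -0.866]
hous tcp mm [-10.   -0.2  38.4] x [-0. -1. -0.] y [ 0.174  0.    -0.985]
th 25.02 O [ 1.6 -0.2 20.7] yaw -0.02
flange edge in cover [-70.    0.1   9.9] ledge edge in cover [-76.8   0.1  21.3]
tip bottom [-82.3  51.9  -5.3] tip top [-84.   51.9  -1.6] skirt corner [-58.1  89.9  -7.3] upper [74.1 -0.2 54.5]
```

>>> carry_out:
  targets:
    - [[0,-0.3,1.5],[0,0,0]]
    - [[0,-0.2,1.2],[0,0,0]]
    - [[0,0,0],[0,0,0]]

```text
time_s: 14.85
tool_pos: [0.517, -0.2614, 0.1331]
tool_rot: [-60.1, 0.1, -78.5]
force: [0.8, -0.1, -3.1]
grip_width: 0.0394
```

```bash
cat > swing.py <<'E'
import sys
from plan import *
R,t=cur();A,b=hfr(*HX)
piv=b+A@(np.array([float(sys.argv[1]),0,float(sys.argv[2])])*1e-3)
r=R.T@(piv-t)*1e3; r[0]=0
for d in map(float,sys.argv[3:]):
    Rd=Rn.from_rotvec([np.radians(d),0,0]).as_matrix(); print(d,(r-Rd@r).round(2))
E
python3 st.py|head -1; python3 clr.py; python3 swing.py -66 0 -1 -2 -2.5 -3
```

```text
{'time_s': 14.85, 'qpos': [71.17, 2.64, -33.35, 118.72, -31.38, 43.32, -20.24], 'tool_pos': [0.517, -0.2614, 0.1331], 'tool_rot': [-60.12, 0.11, -78.46], 'force': [0.8, -0.08, -3.12], 'wrist_torque': [-0.26, 0.75, 0.03], 'grip_width': 0.04}
th 24.88 O [ 2.2  0.1 20.8] yaw -0.13
flange edge in cover [-70.6  -0.2   9.8] ledge edge in cover [-77.5  -0.2  21.3]
tip bottom [-81.7  52.3  -4.8] tip top [-83.4  52.2  -1.2] skirt corner [-57.5  90.2  -6.8] upper [74.8 -0.1 54.5]
-1.0 [0.   1.09 0.48]
-2.0 [0.   2.2  0.95]
-2.5 [0.   2.75 1.18]
-3.0 [0.   3.31 1.4 ]
```

>>> carry_out:
  targets:
    - [[0,1,1],[-1,0,0]]
    - [[0,2.2,0.95],[-2,0,0]]
    - [[0,2.2,0.95],[-2,0,0]]
    - [[0,0,0],[0,0,0]]
    - [[0,0,0],[0,0,0]]

```text
time_s: 15.35
tool_pos: [0.5218, -0.26, 0.1295]
tool_rot: [-65.1, 0.2, -78.4]
force: [-0.3, 0.1, -3.4]
grip_width: 0.0398
```

```bash
python3 st.py|head -1; python3 clr.py
```

```text
{'time_s': 15.35, 'qpos': [68.2, 4.68, -34.1, 115.48, -21.67, 45.13, -30.58], 'tool_pos': [0.5218, -0.26, 0.1295], 'tool_rot': [-65.09, 0.16, -78.43], 'force': [-0.33, 0.12, -3.39], 'wrist_torque': [-0.17, 0.91, 0.0], 'grip_width': 0.04}
th 19.91 O [ 4.1  0.5 14.8] yaw -0.14
flange edge in cover [-70.9  -0.6  10. ] ledge edge in cover [-78.7  -0.6  20.8]
tip bottom [-81.7  52.6  -3.4] tip top [-83.1  52.6   0.3] skirt corner [-57.8  90.6  -7.5] upper [79.3  0.3 42. ]
```

>>> carry_out:
  targets:
    - [[0,0.4,-1.4],[0,0,0]]
    - [[0,0,0],[0,0,0]]
    - [[0,0,0],[0,0,0]]

```text
time_s: 15.65
tool_pos: [0.5211, -0.2605, 0.1291]
tool_rot: [-65.1, 0.1, -78.5]
force: [1.1, -0.4, -4.1]
grip_width: 0.0399
```

>>> carry_out:
  targets:
    - [[0,0.3,-1.2],[0,0,0]]
    - [[0,0,0],[0,0,0]]
    - [[0,0,0],[0,0,0]]

```text
time_s: 15.95
tool_pos: [0.5209, -0.2606, 0.1288]
tool_rot: [-65.0, 0.1, -78.4]
force: [1.3, 1.5, -1.8]
grip_width: 0.0398
```

```bash
python3 st.py|head -1; python3 clr.py
```

```text
{'time_s': 15.95, 'qpos': [68.34, 4.6, -34.09, 115.66, -21.82, 44.97, -30.29], 'tool_pos': [0.5209, -0.2606, 0.1288], 'tool_rot': [-65.03, 0.06, -78.43], 'force': [1.28, 1.48, -1.78], 'wrist_torque': [0.05, 0.34, 0.18], 'grip_width': 0.04}
th 19.97 O [ 2.9  0.  14.5] yaw -0.07
flange edge in cover [-69.7  -0.1   9.9] ledge edge in cover [-77.5  -0.1  20.7]
tip bottom [-82.9  52.1  -3.9] tip top [-84.3  52.1  -0.1] skirt corner [-59.   90.1  -7.9] upper [78.1 -0.1 41.8]
```

>>> carry_out:
  targets:
    - [[0,-0.2,1.6],[0,0,0]]
    - [[0,-0.2,1.6],[0,0,0]]
    - [[0,0,0],[0,0,0]]

```text
time_s: 16.25
tool_pos: [0.523, -0.2604, 0.1301]
tool_rot: [-65.1, 0.1, -78.5]
force: [-0.8, -0.1, -4.5]
grip_width: 0.0397
```

```bash
python3 st.py|head -1; python3 clr.py; python3 swing.py -66 0 -1 -2 -2.5 -3
```

```text
{'time_s': 16.25, 'qpos': [68.14, 4.74, -34.14, 115.35, -21.51, 45.09, -30.79], 'tool_pos': [0.523, -0.2604, 0.1301], 'tool_rot': [-65.08, 0.08, -78.46], 'force': [-0.8, -0.08, -4.54], 'wrist_torque': [-0.2, 0.91, 0.03], 'grip_width': 0.04}
th 19.92 O [ 5.4 -0.2 15. ] yaw -0.1
flange edge in cover [-72.2   0.1  10.2] ledge edge in cover [-80.    0.1  21. ]
tip bottom [-80.4  51.9  -3.3] tip top [-81.8  51.9   0.4] skirt corner [-56.6  89.9  -7.4] upper [80.6 -0.3 42.2]
-1.0 [0.   1.12 0.48]
-2.0 [0.   2.25 0.95]
-2.5 [0.   2.82 1.17]
-3.0 [0.   3.39 1.39]
```

>>> carry_out:
  targets:
    - [[0,2.25,0.9],[-2,0,0]]
    - [[0,2.8,1.1],[-2.5,0,0]]
    - [[0,2.8,1.1],[-2.5,0,0]]
    - [[0,2.8,1.1],[-2.5,0,0]]
    - [[0,2.25,0.9],[-2,0,0]]
    - [[0,0,0],[0,0,0]]

```text
time_s: 16.85
tool_pos: [0.5334, -0.2575, 0.1199]
tool_rot: [-76.5, 0.1, -78.3]
force: [-0.5, 1.4, -4.1]
grip_width: 0.0396
```

```bash
python3 st.py|head -1; python3 clr.py;  python3 look.py p6; python3 ov.py p6; python3 swing.py -66 0 -1 -2 -2.5 -3
```

```text
{'time_s': 16.85, 'qpos': [59.72, 11.09, -34.02, 107.44, -2.82, 52.82, -50.09], 'tool_pos': [0.5334, -0.2575, 0.1199], 'tool_rot': [-76.52, 0.12, -78.35], 'force': [-0.5, 1.4, -4.06], 'wrist_torque': [-0.04, 0.48, 0.08], 'grip_width': 0.04}
th 8.48 O [8.1 0.6 0.1] yaw -0.01
flange edge in cover [-73.3  -0.6  10.9] ledge edge in cover [-83.1  -0.6  19.9]
tip bottom [-79.7  52.6  -0.8] tip top [-80.3  52.6   3.2] skirt corner [-57.2  90.6  -9.5] upper [87.2  0.6 11.9]
-1.0 [0.   1.11 0.48]
-2.0 [0.   2.23 0.94]
-2.5 [0.   2.79 1.17]
-3.0 [0.   3.35 1.39]
```

View pics/p6_ov_side.png

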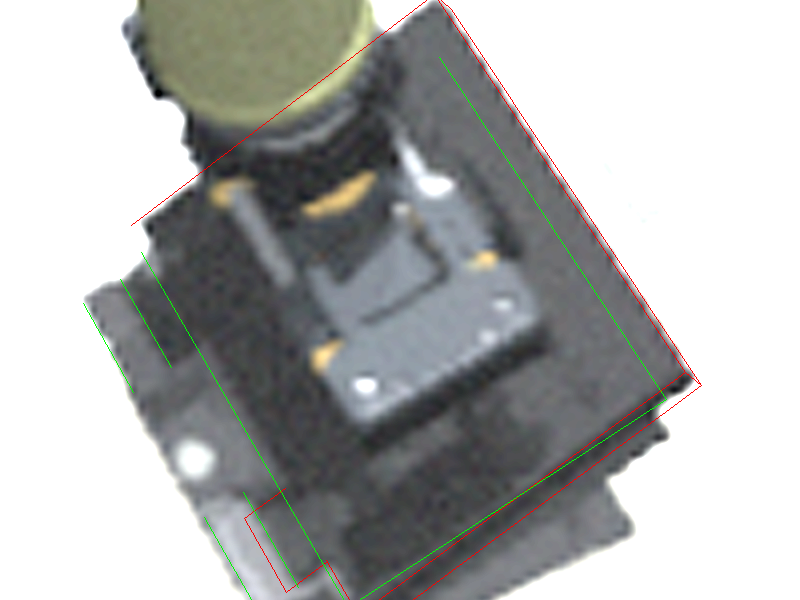

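View pics/p6_ov_top.png

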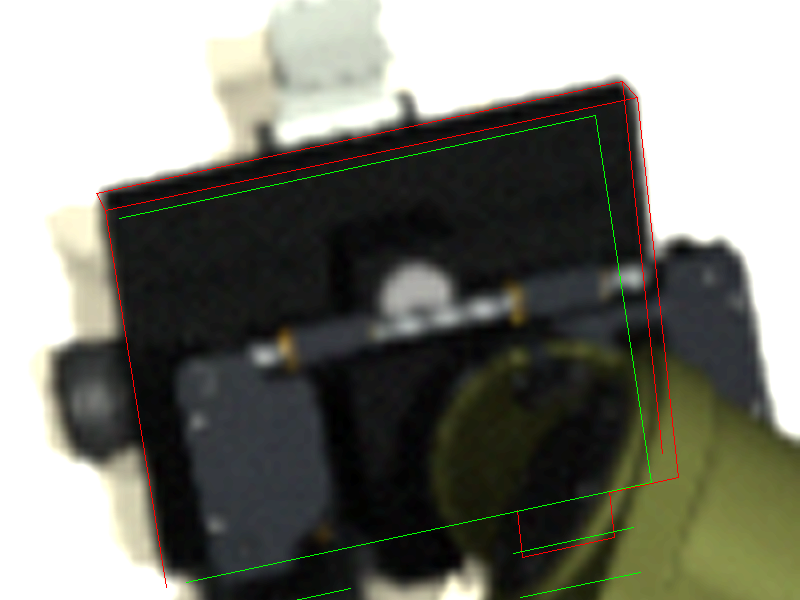

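>>> carry_out:
  targets:
    - [[0.4,0.3,-1.1],[0,0,0]]
    - [[0,0.2,-1.1],[0,0,0]]
    - [[0,0,0],[0,0,0]]

```text
time_s: 17.3
tool_pos: [0.5297, -0.2595, 0.1188]
tool_rot: [-76.6, 0.1, -78.5]
force: [0.5, -0.2, -3.3]
grip_width: 0.0398
```

```bash
python3 st.py|head -1; python3 clr.py;  python3 swing.py -66 0 -1 -2 -2.5 -3
```

```text
{'time_s': 17.3, 'qpos': [60.05, 10.86, -33.94, 107.79, -2.95, 52.71, -49.79], 'tool_pos': [0.5297, -0.2595, 0.1188], 'tool_rot': [-76.58, 0.07, -78.5], 'force': [0.47, -0.24, -3.33], 'wrist_torque': [-0.06, 0.58, 0.06], 'grip_width': 0.04}
th 8.42 O [ 3.9 -0.7  0.5] yaw -0.13
flange edge in cover [-69.2   0.6   9.8] ledge edge in cover [-79.    0.6  18.8]
tip bottom [-83.8  51.5  -0.4] tip top [-84.4  51.5   3.6] skirt corner [-61.2  89.4  -9.2] upper [83.  -0.9 12.2]
-1.0 [0.   1.07 0.48]
-2.0 [0.   2.15 0.94]
-2.5 [0.   2.69 1.16]
-3.0 [0.   3.23 1.38]
```

>>> carry_out:
  targets:
    - [[-0.3,2,1.7],[-2,0,0]]
    - [[-0.3,2.1,1.4],[-2,0,0]]
    - [[0,1.6,0.7],[-1.5,0,0]]
    - [[0,0,0],[0,0,0]]
    - [[0,0,0],[0,0,0]]

```text
time_s: 17.8
tool_pos: [0.535, -0.2574, 0.1139]
tool_rot: [-82.0, 0.1, -78.4]
force: [-0.6, 0.8, -4.5]
grip_width: 0.0397
```

```bash
python3 st.py|head -1; python3 clr.py;  python3 swing.py -66 0 -1 -2 -2.5 -3
```

```text
{'time_s': 17.8, 'qpos': [55.61, 14.42, -33.29, 103.76, 3.79, 57.68, -56.69], 'tool_pos': [0.535, -0.2574, 0.1139], 'tool_rot': [-82.04, 0.1, -78.43], 'force': [-0.57, 0.84, -4.5], 'wrist_torque': [-0.09, 0.29, -0.04], 'grip_width': 0.04}
th 2.96 O [ 5.5  0.4 -6.5] yaw -0.07
flange edge in cover [-71.1  -0.4  10.2] ledge edge in cover [-81.7  -0.4  18.2]
tip bottom [-81.9  52.5   1.1] tip top [-82.1  52.4   5.1] skirt corner [-60.3  90.4  -9.8] upper [85.4  0.3 -2.4]
-1.0 [0.   1.1  0.48]
-2.0 [0.   2.22 0.94]
-2.5 [0.   2.77 1.16]
-3.0 [0.   3.34 1.38]
```

>>> carry_out:
  targets:
    - [[0,1.6,0.7],[-1.5,0,0]]
    - [[0,1.2,0.5],[-1,0,0]]
    - [[0,0,0],[0,0,0]]

```text
time_s: 18.1
tool_pos: [0.5372, -0.2567, 0.1114]
tool_rot: [-84.6, 0.1, -78.4]
force: [0.8, 1.5, -4.5]
grip_width: 0.0396
```

>>> carry_out:
  targets:
    - [[0,0.7,0.2],[-0.5,0,0]]
    - [[0,0.5,0],[0,0,0]]
    - [[0,0,0],[0,0,0]]

```text
time_s: 18.4
tool_pos: [0.5369, -0.2571, 0.1105]
tool_rot: [-85.0, 0.1, -78.5]
force: [-0.2, 0.2, -2.8]
grip_width: 0.0395
```

```bash
python3 st.py|head -1; python3 clr.py
```

```text
{'time_s': 18.4, 'qpos': [53.27, 16.46, -32.81, 101.61, 6.94, 60.5, -59.81], 'tool_pos': [0.5369, -0.2571, 0.1105], 'tool_rot': [-85.05, 0.08, -78.45], 'force': [-0.19, 0.16, -2.82], 'wrist_torque': [0.14, 0.29, -0.01], 'grip_width': 0.04}
th -0.05 O [  5.1   0.2 -10.6] yaw -0.08
flange edge in cover [-71.1  -0.3  10.6] ledge edge in cover [-82.1  -0.3  18. ]
tip bottom [-81.8  52.3   1.5] tip top [-81.8  52.3   5.5] skirt corner [-60.8  90.3 -10.5] upper [ 85.1   0.1 -10.7]
```

>>> carry_out:
  targets:
    - [[0,0.6,0.15],[0,0,0]]
    - [[0,0,0],[0,0,0]]
    - [[0,0,0],[0,0,0]]

```text
time_s: 18.7
tool_pos: [0.537, -0.2571, 0.1102]
tool_rot: [-85.1, 0.1, -78.5]
force: [-1.9, 0.4, 1.7]
grip_width: 0.0395
```

>>> carry_out:
  targets:
    - [[0,0.6,0.15],[0,0,0]]
    - [[0,0,0],[0,0,0]]
    - [[0,0,0],[0,0,0]]

```text
time_s: 19.0
tool_pos: [0.5372, -0.2571, 0.11]
tool_rot: [-85.1, 0.1, -78.4]
force: [-3.0, -0.6, 5.4]
grip_width: 0.04
```

```bash
python3 st.py|head -1; python3 clr.py;  python3 look.py p7; python3 ov.py p7
```

```text
{'time_s': 19.0, 'qpos': [53.23, 16.53, -32.8, 101.59, 7.01, 60.47, -59.87], 'tool_pos': [0.5372, -0.2571, 0.11], 'tool_rot': [-85.07, 0.07, -78.45], 'force': [-3.05, -0.59, 5.35], 'wrist_torque': [0.97, 1.0, 0.29], 'grip_width': 0.04}
th -0.07 O [  5.2   0.1 -11.2] yaw -0.07
flange edge in cover [-71.2  -0.2  11.1] ledge edge in cover [-82.2  -0.2  18.6]
tip bottom [-81.7  52.2   0.9] tip top [-81.7  52.2   4.9] skirt corner [-60.7  90.2 -11. ] upper [ 85.2   0.  -11.3]
```

View pics/p7_ov_side.png

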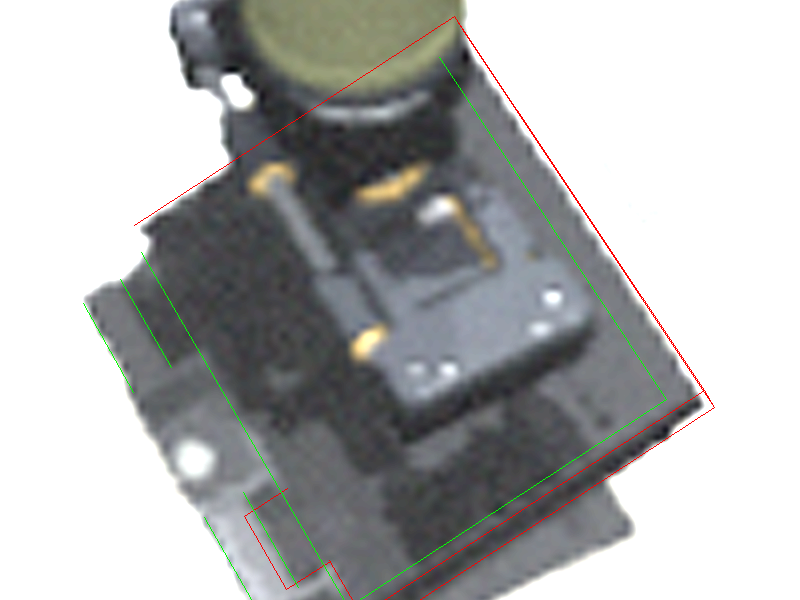

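View pics/p7_ov_top.png

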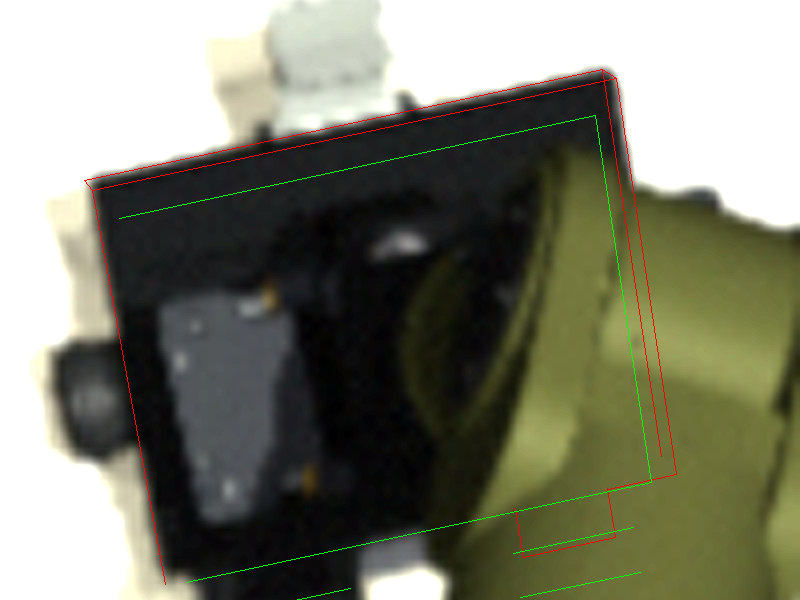

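>>> carry_out:
  targets:
    - [[0,0.5,0.13],[0,0,0]]
    - [[0,0,0],[0,0,0]]
    - [[0,0,0],[0,0,0]]

```text
time_s: 19.45
tool_pos: [0.5373, -0.2572, 0.1099]
tool_rot: [-85.1, 0.1, -78.5]
force: [-4.4, 0.8, 8.2]
grip_width: 0.0398
```

```bash
python3 st.py|head -1; python3 clr.py|head -1
```

```text
{'time_s': 19.45, 'qpos': [53.21, 16.54, -32.8, 101.58, 7.04, 60.47, -59.89], 'tool_pos': [0.5373, -0.2572, 0.1099], 'tool_rot': [-85.08, 0.06, -78.45], 'force': [-4.4, 0.75, 8.2], 'wrist_torque': [1.11, 1.25, 0.4], 'grip_width': 0.04}
th -0.08 O [  5.2   0.1 -11.3] yaw -0.07
```

>>> carry_out:
  targets:
    - [[0,-0.8,-0.2],[0,0,0]]
    - [[0,0,0],[0,0,0]]

```text
time_s: 19.65
tool_pos: [0.5372, -0.2571, 0.11]
tool_rot: [-85.1, 0.1, -78.4]
force: [-3.6, 0.6, 5.1]
grip_width: 0.0399
```

>>> carry_out:
  targets:
    - [[0,0,0],[0,0,0]]
    - [[0,0,0],[0,0,0]]
    - [[0,0,0],[0,0,0]]
    - [[0,0,0],[0,0,0]]
    - [[0,0,0],[0,0,0]]
    - [[0,0,0],[0,0,0]]
  jaw: 1

```text
time_s: 20.25
tool_pos: [0.5372, -0.2571, 0.1094]
tool_rot: [-85.1, 0.1, -78.4]
force: [-0.1, -0.2, -0.6]
grip_width: 0.0798
```

```bash
python3 st.py|head -1; python3 look.py p8;python3 ov.py p8
```

```text
{'time_s': 20.25, 'qpos': [53.23, 16.55, -32.8, 101.64, 7.02, 60.4, -59.87], 'tool_pos': [0.5372, -0.2571, 0.1094], 'tool_rot': [-85.05, 0.07, -78.44], 'force': [-0.11, -0.16, -0.55], 'wrist_torque': [-0.05, 0.11, -0.03], 'grip_width': 0.08}
```

View pics/p8_ov_side.png

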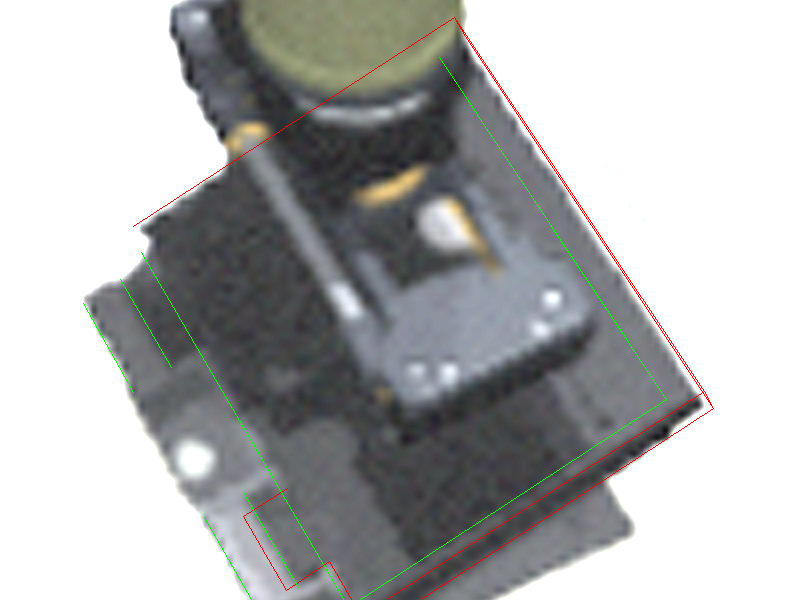

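```bash
python3 - <<'E'
from plan import *
from cell import env
A,b=hfr(*HX)
def pts(a):
    d=np.array([np.sin(a),0,np.cos(a)]);n=np.array([np.cos(a),0,-np.sin(a)]);p=np.array([84,0,-24])
    return [p+d*r+n*4+[0,y,0] for r,y in((54,20),(54,-20),(32,20),(32,-20))]
for a in(.9,1,1.1,1.2,1.3):
    P=np.array(pts(a))*1e-3@A.T+b
    o=[]
    for c,off in(("top",(320,165)),("side",(240,235))):
        o.append(((proj(P,cal(c,env))-off+.5)*6-.5).round(0).astype(int).tolist())
    print(a,o, P[:2].round(3).tolist())
E
```

```text
0.9 [[[209, 95], [293, 77], [209, 125], [292, 108]], [[484, 86], [525, 144], [461, 115], [502, 174]]] [[0.651, -0.214, 0.15], [0.659, -0.253, 0.15]]
1 [[[206, 87], [290, 69], [207, 121], [290, 103]], [[490, 86], [531, 145], [465, 116], [505, 175]]] [[0.655, -0.213, 0.147], [0.663, -0.252, 0.147]]
1.1 [[[203, 81], [287, 63], [206, 117], [288, 100]], [[496, 88], [537, 146], [469, 117], [509, 176]]] [[0.659, -0.212, 0.143], [0.667, -0.251, 0.143]]
1.2 [[[200, 75], [283, 57], [204, 114], [287, 97]], [[502, 90], [542, 148], [471, 119], [512, 177]]] [[0.662, -0.211, 0.139], [0.67, -0.25, 0.139]]
1.3 [[[197, 71], [280, 53], [202, 112], [285, 94]], [[506, 93], [547, 151], [474, 120], [514, 179]]] [[0.665, -0.211, 0.134], [0.673, -0.25, 0.134]]
```

```bash
python3 - <<'E'
from plan import *
from cell import env
K,R,t=cal('top',env)
for n,u,z in(("canbase",(303,155),0),("cantop",(303,132),.17),("jar",(281,180),.075),("carton",(456,205),.085)):
    d=R.T@np.linalg.inv(K)@np.array([*u,1]);c=-R.T@t; print(n,(c+d*(z-c[2])/d[2]).round(3))
A,b=hfr(*HX)
R0,t0=cur()
# waypoints, keep orientation
for p in((-3,0,95),(160,0,95),(150,0,-18),(120,0,5),(100,0,15)):
    w=b+A@np.array(p)*1e-3; print(p,w.round(3),(R0.T@(w-t0)*1e3).round(1)); t0=w
print(A.T@R0)
E
```

```text
canbase [ 0.758 -0.078  0.   ]
cantop [ 0.785 -0.072  0.17 ]
jar [ 0.667 -0.009  0.075]
carton [ 0.587 -0.513  0.085]
(-3, 0, 95) [ 0.504 -0.264  0.188] [  0.1 -81.5 -27. ]
(160, 0, 95) [ 0.654 -0.233  0.244] [ -0.2 -42.3 157.4]
(150, 0, -18) [ 0.683 -0.227  0.134] [1.000e-01 1.117e+02 1.970e+01]
(120, 0, 5) [ 0.647 -0.235  0.146] [  0.  -14.4 -34.9]
(100, 0, 15) [ 0.626 -0.239  0.148] [  0.   -4.5 -21.9]
[[-1.17122726e-03 -2.59783877e-01  9.65666073e-01]
 [-9.99998858e-01  1.22645400e-03 -8.82927306e-04]
 [-9.54974744e-04 -9.65666005e-01 -2.59785017e-01]]
```

>>> carry_out:
  targets:
    - [[0,-8,0],[0,0,0]]
    - [[0,-22,0],[0,0,0]]
    - [[0,-34,0],[0,0,0]]
    - [[0,-34,18],[0,0,0]]
    - [[0,-20,36],[0,0,0]]
    - [[0,-5,40],[0,0,0]]
    - [[0,0,28],[0,0,0]]
    - [[0,0,8],[0,0,0]]
    - [[0,0,0],[0,0,0]]

```text
time_s: 21.3
tool_pos: [0.6541, -0.2324, 0.2429]
tool_rot: [-85.1, 0.1, -78.3]
force: [-0.4, -0.5, -1.2]
grip_width: 0.0872
```

>>> carry_out:
  targets:
    - [[0,0,0],[0,0,0]]
    - [[0,0,0],[0,0,0]]
    - [[0,0,0],[0,0,0]]
    - [[0,0,0],[0,0,0]]
    - [[0,0,0],[0,0,0]]
    - [[0,0,0],[0,0,0]]
  jaw: 0
  squeeze: 20

```text
time_s: 21.9
tool_pos: [0.6535, -0.2336, 0.2433]
tool_rot: [-85.1, 0.1, -78.5]
force: [1.1, 0.6, 0.1]
grip_width: 0.0464
```

```bash
python3 st.py; python3 look.py p9; python3 - <<'E'
import cv2,numpy as np
a=cv2.imread("pics/p9_side.png")[225:325,240:340];w=cv2.imread("pics/p9_wrist.png")
a=cv2.resize(a,(400,400),interpolation=cv2.INTER_CUBIC);w=cv2.resize(w,(400,300));w=np.vstack([w,np.zeros((100,400,3),np.uint8)])
cv2.imwrite("pics/p9z.png",np.clip(np.hstack([a,w]).astype(float)*2.5,0,255).astype(np.uint8))
E
```

```text
{'time_s': 21.9, 'qpos': [43.87, 23.5, -34.33, 77.77, 11.18, 78.11, -68.03], 'tool_pos': [0.6535, -0.2336, 0.2433], 'tool_rot': [-85.06, 0.06, -78.46], 'force': [1.09, 0.58, 0.12], 'wrist_torque': [0.02, 0.13, -0.02], 'grip_width': 0.05}
cover tcp mm [ -55.3 -449.5  243.3] x [-0.095 -0.995 -0.001] y [ 0.086 -0.007 -0.996]
hous tcp mm [159.3  -0.2  94.5] x [-0.001 -1.    -0.001] y [-0.26   0.001 -0.966]
```

View pics/p9z.png

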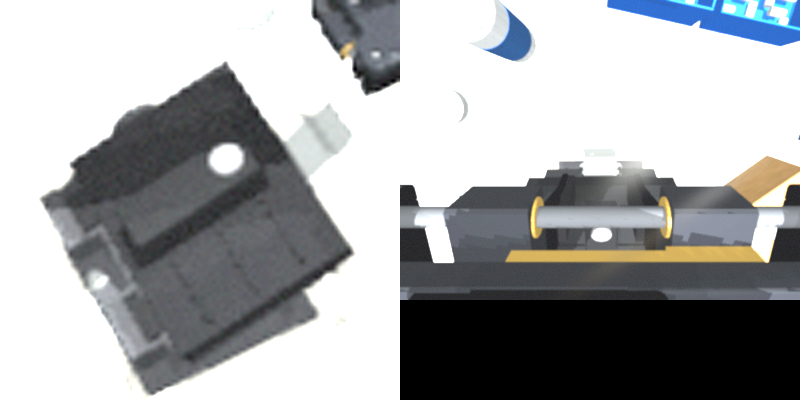

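>>> carry_out:
  targets:
    - [[0,8,2],[0,0,0]]
    - [[0,18,3],[0,0,0]]
    - [[0,25,4],[0,0,0]]
    - [[0,25,4],[0,0,0]]
    - [[0,22,4],[0,0,0]]
    - [[0,12,3],[0,0,0]]
    - [[0,0,0],[0,0,0]]
    - [[0,0,0],[0,0,0]]

```text
time_s: 22.85
tool_pos: [0.6827, -0.2273, 0.1354]
tool_rot: [-85.0, 0.1, -78.4]
force: [-0.0, -0.2, 0.6]
grip_width: 0.0004
```

```bash
python3 st.py; python3 look.py p10; python3 - <<'E'
import cv2,numpy as np
a=cv2.imread("pics/p10_side.png")[210:310,265:365];w=cv2.imread("pics/p10_wrist.png")
a=cv2.resize(a,(400,400),interpolation=cv2.INTER_CUBIC);w=cv2.resize(w,(400,300));w=np.vstack([w,np.zeros((100,400,3),np.uint8)])
cv2.imwrite("pics/p10z.png",np.clip(np.hstack([a,w]).astype(float)*1.7,0,255).astype(np.uint8))
E
```

```text
{'time_s': 22.85, 'qpos': [41.06, 30.02, -32.95, 81.69, 14.76, 68.46, -71.03], 'tool_pos': [0.6827, -0.2273, 0.1354], 'tool_rot': [-85.05, 0.08, -78.43], 'force': [-0.03, -0.16, 0.62], 'wrist_torque': [-0.04, 0.1, 0.02], 'grip_width': 0.0}
cover tcp mm [ -25.6 -452.1  135.4] x [-0.095 -0.996 -0.001] y [ 0.086 -0.007 -0.996]
hous tcp mm [ 1.504e+02  1.000e-01 -1.710e+01] x [-0.001 -1.    -0.001] y [-0.26   0.001 -0.966]
```

View pics/p10z.png

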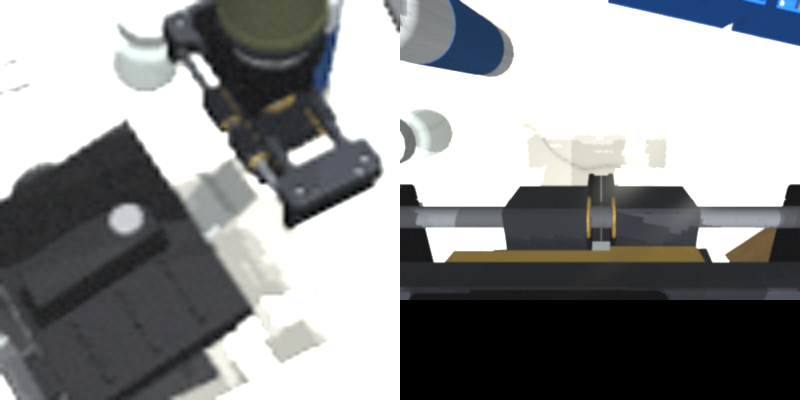

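>>> carry_out:
  targets:
    - [[0,-1.5,-5],[0,0,0]]
    - [[0,-2.6,-6],[0,0,0]]
    - [[0,-2.6,-6],[0,0,0]]
    - [[0,-2.6,-6],[0,0,0]]
    - [[0,-2.6,-6],[0,0,0]]
    - [[0,-2.6,-6],[0,0,0]]
    - [[0,0,0],[0,0,0]]

```text
time_s: 23.7
tool_pos: [0.6456, -0.2357, 0.1469]
tool_rot: [-85.1, 0.0, -78.5]
force: [-0.2, -0.7, 0.6]
grip_width: 0.0006
```

```bash
python3 st.py; python3 look.py p11; python3 - <<'E'
import cv2,numpy as np
a=cv2.imread("pics/p11_side.png")[210:310,265:365];w=cv2.imread("pics/p11_wrist.png")
a=cv2.resize(a,(400,400),interpolation=cv2.INTER_CUBIC);w=cv2.resize(w,(400,300));w=np.vstack([w,np.zeros((100,400,3),np.uint8)])
cv2.imwrite("pics/p11z.png",np.clip(np.hstack([a,w]).astype(float)*1.7,0,255).astype(np.uint8))
E
```

```text
{'time_s': 23.7, 'qpos': [44.54, 25.82, -33.64, 86.05, 12.77, 68.05, -68.75], 'tool_pos': [0.6456, -0.2357, 0.1469], 'tool_rot': [-85.15, 0.04, -78.52], 'force': [-0.21, -0.71, 0.57], 'wrist_torque': [0.04, 0.04, 0.04], 'grip_width': 0.0}
cover tcp mm [ -63.6 -449.2  146.9] x [-0.096 -0.995 -0.001] y [ 0.084 -0.007 -0.996]
hous tcp mm [118.6  -0.7   6.8] x [-0.002 -1.     0.   ] y [-0.261  0.001 -0.965]
```

View pics/p11z.png

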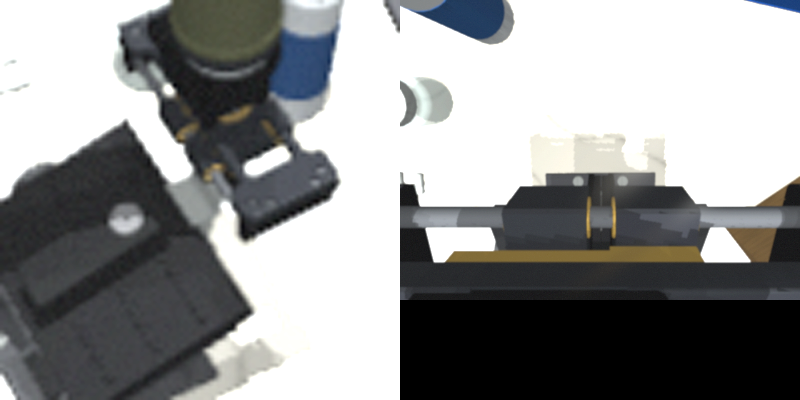

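>>> carry_out:
  targets:
    - [[0,-1,-5],[0,0,0]]
    - [[0,-1,-5],[0,0,0]]
    - [[0,-1,-4],[0,0,0]]
    - [[0,0,0],[0,0,0]]

```text
time_s: 24.25
tool_pos: [0.6324, -0.2378, 0.1486]
tool_rot: [-85.1, 0.1, -78.5]
force: [0.4, -0.0, -1.3]
grip_width: 0.0003
```

```bash
python3 st.py; python3 look.py p12; python3 - <<'E'
import cv2,numpy as np
a=cv2.imread("pics/p12_side.png")[210:310,265:365];w=cv2.imread("pics/p12_top.png")[165:265,320:420]
a=cv2.resize(a,(400,400),interpolation=cv2.INTER_CUBIC);w=cv2.resize(w,(400,400),interpolation=cv2.INTER_CUBIC)
cv2.imwrite("pics/p12z.png",np.clip(np.hstack([a,w]).astype(float)*1.7,0,255).astype(np.uint8))
E
```

```text
{'time_s': 24.25, 'qpos': [45.82, 24.37, -33.87, 87.75, 11.96, 67.63, -67.77], 'tool_pos': [0.6324, -0.2378, 0.1486], 'tool_rot': [-85.1, 0.07, -78.47], 'force': [0.43, -0.03, -1.25], 'wrist_torque': [-0.02, 0.09, 0.02], 'grip_width': 0.0}
cover tcp mm [ -76.7 -447.4  148.6] x [-0.095 -0.995 -0.001] y [ 0.085 -0.007 -0.996]
hous tcp mm [106.7  -0.   12.8] x [-0.002 -1.    -0.001] y [-0.26   0.001 -0.965]
```

View pics/p12z.png

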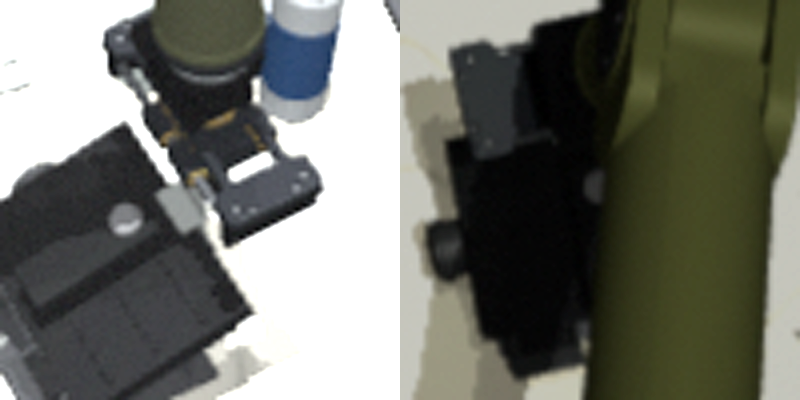

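>>> carry_out:
  targets:
    - [[0,0,-3],[0,0,0]]
    - [[0,0,-2.5],[0,0,0]]
    - [[0,0,0],[0,0,0]]

```text
time_s: 24.7
tool_pos: [0.6276, -0.2386, 0.1481]
tool_rot: [-85.1, 0.1, -78.5]
force: [0.8, 0.5, -0.1]
grip_width: 0.0008
```

>>> carry_out:
  targets:
    - [[0,0.5,-2],[0,0,0]]
    - [[0,0,0],[0,0,0]]
    - [[0,0,0],[0,0,0]]

```text
time_s: 25.0
tool_pos: [0.6259, -0.239, 0.1476]
tool_rot: [-85.1, 0.1, -78.4]
force: [1.2, 0.5, 1.4]
grip_width: 0.0004
```

>>> carry_out:
  targets:
    - [[0,0.5,-2],[0,0,0]]
    - [[0,0,0],[0,0,0]]
    - [[0,0,0],[0,0,0]]

```text
time_s: 25.3
tool_pos: [0.6247, -0.2392, 0.1472]
tool_rot: [-85.0, 0.0, -78.4]
force: [2.5, 0.7, 2.1]
grip_width: 0.0001
```

```bash
python3 st.py; python3 look.py p13; python3 - <<'E'
import cv2,numpy as np
a=cv2.imread("pics/p13_side.png")[210:310,265:365];w=cv2.imread("pics/p13_top.png")[165:265,320:420]
a=cv2.resize(a,(400,400),interpolation=cv2.INTER_CUBIC);w=cv2.resize(w,(400,400),interpolation=cv2.INTER_CUBIC)
cv2.imwrite("pics/p13z.png",np.clip(np.hstack([a,w]).astype(float)*1.7,0,255).astype(np.uint8))
E
```

```text
{'time_s': 25.3, 'qpos': [46.63, 23.54, -33.99, 88.97, 11.5, 67.03, -67.14], 'tool_pos': [0.6247, -0.2392, 0.1472], 'tool_rot': [-84.97, 0.05, -78.43], 'force': [2.53, 0.75, 2.07], 'wrist_torque': [0.17, -0.51, -0.05], 'grip_width': 0.0}
cover tcp mm [ -84.6 -446.5  147.2] x [-0.095 -0.996 -0.001] y [ 0.087 -0.007 -0.996]
hous tcp mm [98.8  0.1 14.3] x [-0.001 -1.    -0.001] y [-0.258  0.001 -0.966]
```

View pics/p13z.png

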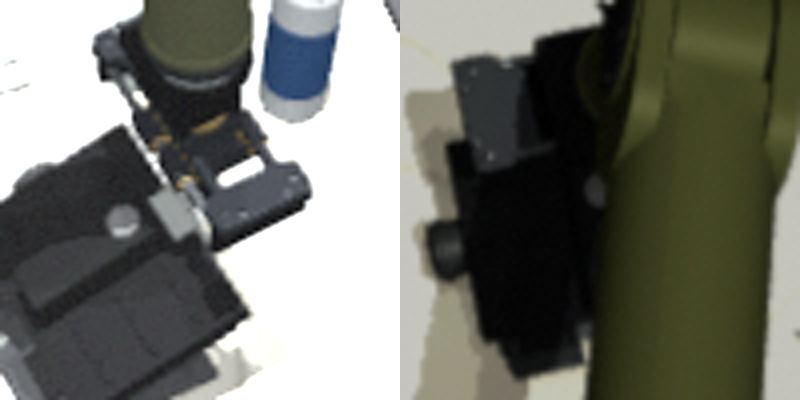

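>>> carry_out:
  targets:
    - [[0,0.5,-2],[0,0,0]]
    - [[0,0,0],[0,0,0]]
    - [[0,0,0],[0,0,0]]

```text
time_s: 25.75
tool_pos: [0.6243, -0.2393, 0.1472]
tool_rot: [-84.8, 0.0, -78.4]
force: [7.1, 0.3, 2.6]
grip_width: 0.0005
```

>>> carry_out:
  targets:
    - [[0,0.5,-2],[0,0,0]]
    - [[0,0,0],[0,0,0]]
    - [[0,0,0],[0,0,0]]

```text
time_s: 26.05
tool_pos: [0.6241, -0.2392, 0.1473]
tool_rot: [-84.6, -0.0, -78.4]
force: [10.7, 0.5, 2.2]
grip_width: 0.0005
```

```bash
python3 st.py
```

```text
{'time_s': 26.05, 'qpos': [46.94, 23.21, -34.1, 89.43, 11.26, 66.48, -66.88], 'tool_pos': [0.6241, -0.2392, 0.1473], 'tool_rot': [-84.57, -0.04, -78.38], 'force': [10.71, 0.51, 2.25], 'wrist_torque': [0.21, -2.16, -0.03], 'grip_width': 0.0}
cover tcp mm [ -85.1 -446.3  147.3] x [-0.094 -0.996  0.001] y [ 0.094 -0.009 -0.996]
hous tcp mm [98.3  0.2 14.5] x [ 0.001 -1.     0.   ] y [-0.251 -0.001 -0.968]
```

>>> carry_out:
  targets:
    - [[0,0,4],[0,0,0]]
    - [[0,0,10],[0,0,0]]
    - [[0,-5,15],[0,0,0]]
    - [[0,-25,10],[0,0,0]]
    - [[0,-40,0],[0,0,0]]
    - [[-30,-35,0],[0,0,0]]
    - [[-40,-15,0],[0,0,0]]
    - [[-45,0,0],[0,0,0]]
    - [[-45,0,0],[0,0,0]]
    - [[-40,0,0],[0,0,0]]
    - [[-20,0,0],[0,0,0]]
    - [[0,0,0],[0,0,0]]

```text
time_s: 27.25
tool_pos: [0.6025, -0.0148, 0.2681]
tool_rot: [-85.2, 0.1, -78.1]
force: [0.5, -0.1, 0.1]
grip_width: 0.0002
```

```bash
python3 st.py|head -1; python3 look.py p14; python3 - <<'E'
from plan import *
from cell import env
A,b=hfr(*HX)
ims=[]
for c,o in(("side",(235,220)),("top",(315,160))):
    im=cv2.imread(f"pics/p14_{c}.png")[o[1]:o[1]+110,o[0]:o[0]+110]
    im=np.clip(cv2.resize(im,(550,550),interpolation=cv2.INTER_CUBIC).astype(float)*2.2,0,255).astype(np.uint8)
    im2=im.copy();ca=cal(c,env)
    for a,col in((0,(0,0,255)),(.15,(0,255,255))):
        d=np.array([np.sin(a),0,np.cos(a)]);n=np.array([np.cos(a),0,-np.sin(a)]);p=np.array([84,0,-24])
        P=np.array([p+d*r+n*4+[0,y,0] for r,y in((32,20),(54,20),(54,-20),(32,-20))])*1e-3@A.T+b
        u=((proj(P,ca)-o+.5)*5-.5).astype(int); cv2.polylines(im2,[u],True,col,1)
    cv2.imwrite(f"pics/p14_{c}z.png",np.hstack([im[75:475,150:],im2[75:475,150:]]) if c=="side" else np.hstack([im[:400,:400],im2[:400,:400]]))
E
```

```text
{'time_s': 27.25, 'qpos': [35.52, 11.44, -41.31, 89.39, 6.99, 77.28, -84.25], 'tool_pos': [0.6025, -0.0148, 0.2681], 'tool_rot': [-85.21, 0.12, -78.08], 'force': [0.54, -0.11, 0.12], 'wrist_torque': [-0.02, 0.05, 0.0], 'grip_width': 0.0}
```

View pics/p14_sidez.png

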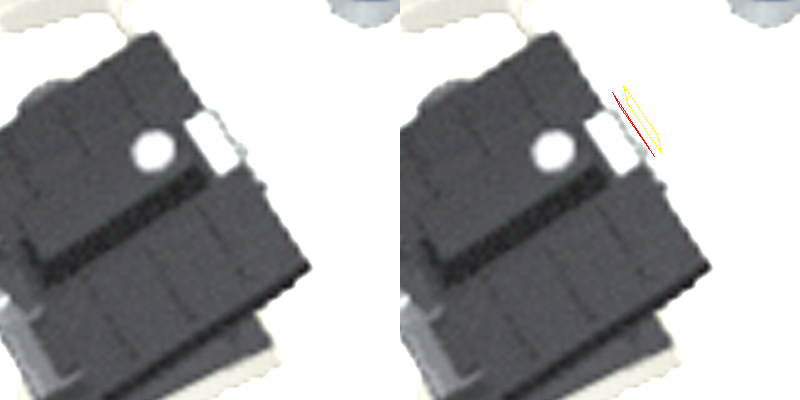

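View pics/p14_topz.png

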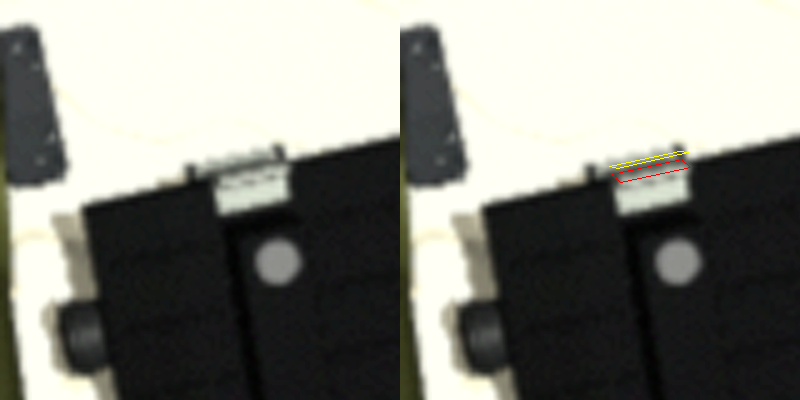

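```bash
python3 - <<'E'
from plan import *
from cell import env
A,b=hfr(*HX)
for c,o in(("top",(315,160)),("side",(235,220))):
  for a in (0,.1,.2):
    out=[]
    for z in(5,8):
      d=np.array([np.sin(a),0,np.cos(a)]);n=np.array([np.cos(a),0,-np.sin(a)]);p=np.array([84,0,-24])
      P=np.array([p+d*(24+z)-n*18+[0,y,0] for y in(20,-20)])*1e-3@A.T+b
      out.append(((proj(P,cal(c,env))-o+.5)*5-.5-([150,75] if c=="side" else [0,0])).round(0).astype(int).tolist())
    print(c,a,out)
  P=np.array([(80,94,17),(80,-94,17),(-68,-94,17)],float); P=(P+[1,0,-12])*1e-3@A.T+b
  print('cover O.x=1',((proj(P,cal(c,env))-o+.5)*5-.5-([150,75] if c=="side" else [0,0])).round(0).tolist())
E
```

```text
top 0 [[[217, 211], [286, 196]], [[218, 212], [288, 197]]]
top 0.1 [[[217, 207], [286, 192]], [[218, 207], [287, 192]]]
top 0.2 [[[216, 202], [286, 187]], [[217, 202], [287, 187]]]
cover O.x=1 [[84.0, 213.0], [411.0, 143.0], [449.0, 390.0]]
side 0 [[[192, 129], [224, 179]], [[190, 127], [223, 177]]]
side 0.1 [[[195, 125], [228, 175]], [[194, 123], [227, 173]]]
side 0.2 [[[199, 122], [232, 171]], [[199, 119], [232, 169]]]
cover O.x=1 [[154.0, 27.0], [309.0, 261.0], [95.0, 402.0]]
```

```bash
python3 - <<'E'
import cv2,numpy as np
a=cv2.imread("pics/p14_side.png");b=cv2.imread("pics/p14_top.png")
cv2.imwrite("pics/fin.png",np.clip(cv2.resize(np.hstack([a,b]),(800,300)).astype(float)*1.5,0,255).astype(np.uint8))
E
```

View pics/fin.png

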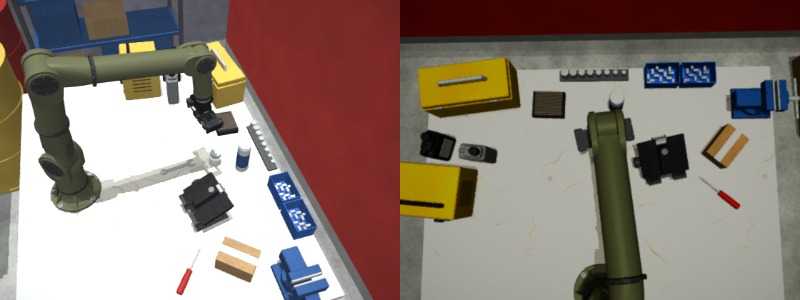

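The cover sits flush with the clip's hook over its upper edge. The bystanders in view stand where they were, and the arm is clear of everything.

```bash
python3 -c "
from cell import env
print(env.sign_off())"
```

```text
the job is handed in; nothing more can be done
None
```

The cover is back on with the clip closed, and the job was handed in at about 27.4 s of the 53 s allowed.

- **Cover:** I picked it up by the duct and slid both lips under the ledges with the top edge raised about 25°. I then swung it down while holding it and pressed lightly, about 12 N, until it stopped moving. When I opened the gripper, the force fell to zero and the cover did not drop.
- **Clip:** I pushed the tab from its outer side until it stalled at about 11 N, then backed away. In the top and side pictures the hook lies where it should for a fully closed clip, over the cover's edge.
- **Last checks:** The cover looks flush in both views and the lips show under the ledges. The bystanders I could see had not moved; the arm hid the spanner in the last top picture. The arm was touching nothing.
- **Disagreement:** The lips met what I took to be the stop wall about 4 mm earlier than my camera estimate said they should. I trusted the contact and backed off 1 to 2 mm. The last pictures put the cover 1 to 3 mm up-slope of its nominal place, which by the given dimensions leaves the lips about 7 to 9 mm under the ledges, against the 4 mm needed.

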